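# Make up the sampling kit and the staining kit from the bench stock

### The arm

A 7-joint arm with a two-finger parallel gripper is mounted at the origin on a cart in front of the work surface, level with it; the furniture and walls round the work are solid. World frame = base frame: x ahead of the robot, y to its left, z up, the work surface at z = 0. Lengths are in mm, angles in rad, forces in N, time in s.
With the tool pointing down it reaches from about 400 to 875 mm from the base axis. Payload 4.4 kg.
Tool frame: the origin (TCP) lies between the finger pads; the fingertips stand ctrl.finger_overhang ahead of it and the grasp point (between the pads) lies 11 mm behind it (ctrl.finger_overhang is the distance from the TCP to the fingertips, in mm); z points along the fingers, y is the direction in which the jaws open and shut (so a half turn about z gives the same grasp; the last joint's range is limited). The gripper opens to 85 mm and grips with 20 to 120 N. Pads are 22 mm wide; open, the fingers measure 114 mm over their backs; the gripper's body (76 mm by 85 mm) begins 54 mm behind the grasp point. The pads swing forward as they close: fully open they stand 13 mm farther back than shut.
Start: joints at [1.099, 0.628, 0.038, 1.517, -0.027, 0.996, -0.02], TCP at [256.619, -597.214, 211.613] pointing down, gripper open.
Joint ranges: [-3.06, 3.06], [-0.37, 2.12], [-1.25, 1.32], [0.18, 2.47], [-1.1, 4.24], [0.23, 1.98], [-2.94, 2.94]. Speed limits (rad/s): [2.57, 2.57, 3.14, 3.14, 3.14, 3.14, 3.14].

### API

Orientations are given as [roll, pitch, yaw] about the fixed x, y, z axes, in that order (R = Rz(yaw) Ry(pitch) Rx(roll)).
In Python, from cell import ctrl gives the robot as it stands. The module is installed in compiled form; this text tells all that it offers.
- The arm moves only by the tool step_arm, never from a script. Its argument "deltas" is a list that holds one entry, the list of rows, each a list of 7 numbers: the opening, from 0 (shut) to 1 (fully open), then the shift along the world's x, y, z in mm, then the turn, a rotation vector about the world's x, y, z in rad. In form: [[[grip, tx, ty, tz, rx, ry, rz], ...]]. A call has 1 to 10 rows; each row shifts and turns the commanded pose from where the row before left it; what a row does not reach is not made up. A row lasts 1/12 s, in which the tool goes at most 41.7 mm and 7.16 degrees, less where a joint would pass 70% of its speed; a pose out of reach is approached as far as the arm can. A call is refused whole if a number of a shift passes 41.7 or a number of a turn 0.125, either way. A call with a gripper value outside its range is refused whole. The fingers move at their own pace and stop on an object; the grip force is fixed at half the most. Time passes only in rows, so rows that do not move let the fingers close. It gives the time, the measured TCP pose, the force and the opening at its end, in the units of the state.
- ctrl.read_state(): the state, without advancing time (a new reading comes with each control period).
- ctrl.get_image(name): name is "scene" or "top" or "wrist"; returns (picture, depth): 384x512x3 uint8, red, green, blue; 384x512 float32, mm along the optical axis (not along the pixel's ray), 0 where there is no reading.
- ctrl.camera_info(name): a dict with "intrinsics" (3x3 intrinsics, pixels), "distortion" ([k1, k2, p1, p2, k3] as OpenCV has them; the pictures are not rectified), "rvec" (rotation vector, rad) and "tvec" (3), from world to camera coordinates, as OpenCV has them. Camera axes: x right, y down, z forward; pixel columns grow to the right and rows downward; lengths in mm; the calibration is good to about 2 mm. A picture is of the moment at which its call begins: read the wrist's pose just before it. camera_info takes no time and is no camera call; for the wrist camera it gives the pose at the moment of the call.
- ctrl.finish_job(): hands the job in, once; it reports no verdict.
The state is a dict: "clock": time; "qpos": joint angles; "qd": joint speeds; "tau": joint torques, N m; "eef_pos": TCP position; "tool_rot": TCP orientation; "force": force on the tool from outside, world axes, zero at the start; "torque": the same for the moment, N m; "width": finger opening in mm.
Only numpy, scipy, OpenCV 4.12 (cv2) and the standard library are available. Lean on these libraries where they do the work, as an engineer would, in place of code of your own. Each camera call takes 0.05 s, during which the arm holds its last target.

### The job

Make up the two kits: the blue tray (sampling kit) gets the glass vial standing upright in its round well, the yellow microtube lying in its tube pocket and the steel tweezers lying in its long slot; the orange tray (staining kit) gets the brown dye bottle standing upright in its round well and the light blue microtube lying in its tube pocket. The dropper already lies in the orange tray's long slot and stays there; leave the white microtube and the marker pen where they are.

Things in the scene. Friction and masses are not known exactly. Their poses are not given: they have to be found in the camera images.
- blue_tray: Blue moulded kit tray (sampling kit), 108 (x) x 156 (y) x 10 mm, standing fast. Origin: centre of its underside, z up. Pockets 5 mm deep, grey floors 5 mm above the origin: long slot 28 (x) x 144 mm (y), centre x -34, y 0, by the edge with a white card; round well 46 mm across, centre x +18, y +36; tube pocket 60 (x) x 62 mm (y), centre x +18, y -39.
- orange_tray: Orange moulded kit tray (staining kit), 108 (x) x 156 (y) x 10 mm, standing fast. Origin: centre of its underside, z up. Pockets 5 mm deep, grey floors 5 mm above the origin: long slot 28 (x) x 144 mm (y), centre x -34, y 0, by the edge with a white card; round well 60 mm across, centre x +18, y +36; tube pocket 60 (x) x 62 mm (y), centre x +18, y -39. The dropper starts in its slot.
- vial: Clear glass vial with a black screw cap, upright, 27 mm across, 74 mm tall (cap: the top 20 mm, 25 mm across), about 45 g. Origin: centre of its underside, z up.
- dye_bottle: Dark brown round bottle with a black cap and a small label, upright, 44 mm across, 78 mm tall (straight body up to about 50 mm), about 110 g. Origin: centre of its underside, z up. (A like bottle stands far back by the wall, behind the tip boxes; it is not meant.)
- yellow_microtube: Yellow 1.5 ml microtube lying on its side, 40 x 17 x 13 mm, 12 g. Origin: middle of its underside; x along it (flat cap at -x, with a small hinge lug sticking out to -y; pointed tip at +x), z up; the body's middle line lies 2 mm to +y of the origin. Grip it across y near the middle, about 11 mm wide. 
- blue_microtube: Light blue 1.5 ml microtube lying on its side, 40 x 17 x 13 mm, 12 g. Origin: middle of its underside; x along it (flat cap at -x, with a small hinge lug sticking out to -y; pointed tip at +x), z up; the body's middle line lies 2 mm to +y of the origin. Grip it across y near the middle, about 11 mm wide. 
- white_microtube: White 1.5 ml microtube lying on its side, 40 x 17 x 13 mm, 12 g. Origin: middle of its underside; x along it (flat cap at -x, with a small hinge lug sticking out to -y; pointed tip at +x), z up; the body's middle line lies 2 mm to +y of the origin. Grip it across y near the middle, about 11 mm wide. Belongs to no kit.
- tweezers: Plain steel tweezers, rigid, lying flat on the worktop, 126 mm long, 12 mm wide at the middle, 9 mm high, 22 g. Origin: middle of the underside; x along them, z up. Grip them across y near the middle.
- marker: Marker pen with a dark blue cap and a white and blue barrel, 127 mm long, 12 mm thick, lying near the front edge (a like pen far back on the left, by the wall, is not meant). Origin: middle of its underside; x along the pen, z up. Belongs to no kit.
- dropper: Glass dropper with a red rubber bulb, 132 x 15 x 16 mm, loose in the long slot of the orange tray. Origin: middle of its underside; x along it, the bulb at -x. It stays there.

How it is judged:
By the outcome, as a careful person would: the job done as asked, in the order asked, and still so for the second after the job is handed in, with the robot touching nothing.
It also fails if it takes over 141 s, if anything falls off the work surface, if the arm or the gripper's body presses on something with over 40 N, if the wrist force passes 120 N, or if a joint passes its speed limit or range.

## Working session

There is one attempt and no reset: what is moved stays moved. The work goes in short steps, Python scripts to look and compute and a tool call to move; the robot and the scene stay as the last step left them, time stands still between calls to the robot, and variables do not carry over. Pictures are saved under pics/ and viewed, and the job is handed in when it is done.

Besides the shell and the picture viewer there is one more tool, called after "Request:" as name([rows], argument=value, ...), one row to a line, values as JSON. step_arm: Moves the arm, as the interface text tells. Its arguments: {"type":"object","properties":{"deltas":{"type":"array"}},"required":["deltas"]}

```bash
mkdir -p pics; ls; cat > h.py <<'E'
import numpy as np, cv2
from cell import ctrl
def cam(n):
    i=ctrl.camera_info(n); K=np.array(i["intrinsics"],float); D=np.array(i["distortion"],float)
    R=cv2.Rodrigues(np.array(i["rvec"],float))[0]; t=np.array(i["tvec"],float).ravel(); return K,D,R,t
def snap(n,f):
    c=cam(n); im,d=ctrl.get_image(n); cv2.imwrite(f"pics/{f}.png",im[:,:,::-1]); np.savez(f"pics/{f}.npz",im=im,d=d,K=c[0],D=c[1],R=c[2],t=c[3]); return im,d
def load(f):
    z=np.load(f"pics/{f}.npz"); return z['im'],z['d'],(z['K'],z['D'],z['R'],z['t'])
def rays(c,uv):
    K,D,R,t=c; p=cv2.undistortPoints(np.array(uv,float).reshape(-1,1,2),K,D).reshape(-1,2)
    return np.c_[p,np.ones(len(p))]
def onz(c,uv,z):
    r=rays(c,uv)@c[2]; o=-c[2].T@c[3]; return o+r*((z-o[2])/r[:,2])[:,None]
def cloud(c,d):
    h,w=d.shape; u,v=np.meshgrid(np.arange(w),np.arange(h)); r=rays(c,np.c_[u.ravel(),v.ravel()])
    P=(r*d.ravel()[:,None]-c[3])@c[2]; P[d.ravel()==0]=np.nan; return P.reshape(h,w,3)
def proj(c,P):
    return cv2.projectPoints(np.array(P,float).reshape(-1,1,3),cv2.Rodrigues(c[2])[0],c[3],c[0],c[1])[0].reshape(-1,2)
E
python3 - <<'E'
from h import *
for n in ("top","scene"):
    snap(n,n+"0")
    im,d,c=load(n+"0"); print(n,-c[2].T@c[3]); cv2.imwrite(f"pics/{n}0b.png",cv2.resize(im[:,:,::-1],(800,600),interpolation=cv2.INTER_CUBIC))
print(ctrl.read_state(), ctrl.finger_overhang)
E
```

```text
pics
top [ 405.61653113  103.85166337 1462.70980784]
scene [-49.18258619 870.79251798 909.03487916]
{'clock': 0.1, 'qpos': array([ 1.09919426,  0.6292529 ,  0.03845862,  1.51827286, -0.02698858,
        0.99628687, -0.02000847]), 'qd': array([ 0.00105202, -0.00208717,  0.00059481, -0.00143607, -0.0006785 ,
       -0.00021865,  0.00076861]), 'tau': array([ 3.00350177e-03, -5.64538801e+01,  1.23015527e+00, -1.93975085e+01,
        1.12025358e-02,  5.47404328e-03, -3.40380336e-05]), 'eef_pos': array([ 256.37457016, -596.66004599,  210.78024963]), 'tool_rot': array([-3.13989140e+00,  3.48691926e-05,  4.05788520e-01]), 'force': array([-0.56005435,  0.26418519, -0.38031665]), 'torque': array([-0.05622027, -0.0036644 , -0.05004493]), 'width': 85.51107516962527} 8.0
```

View pics/top0b.png

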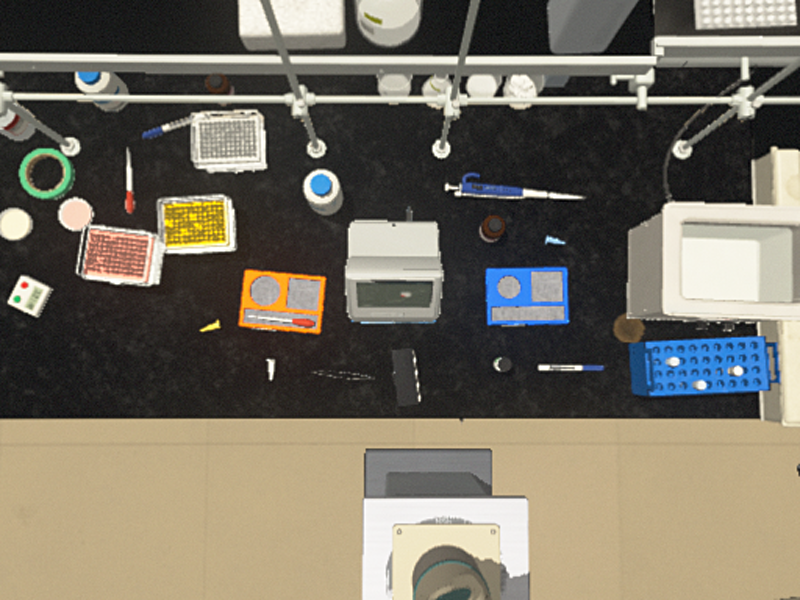

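View pics/scene0b.png

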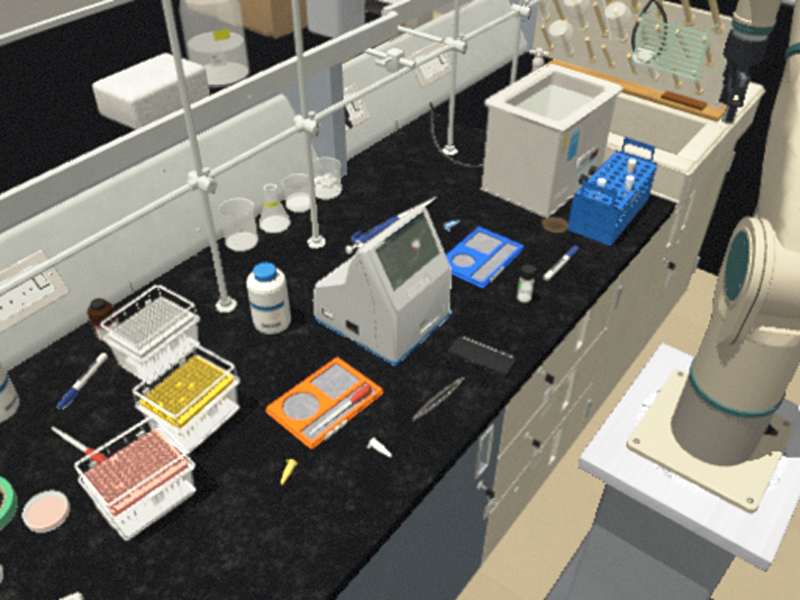

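The top view (800x600) shows the orange tray at (282,300), the blue tray at (527,296), vial (502,365), dye bottle (492,228), blue tube (555,240), yellow tube (210,326), white tube (270,369), tweezers (343,375) and marker (570,367). An instrument stands between the trays at about (393,275).

```bash
python3 - <<'E'
from h import *
im,d,c=load("top0"); P=cloud(c,d); s=512/800
def blob(name,x0,y0,x1,y1,zmin):
    X0,Y0,X1,Y1=[int(v*s) for v in (x0,y0,x1,y1)]
    Q=P[Y0:Y1,X0:X1].reshape(-1,3); m=Q[:,2]>zmin; q=Q[m]
    print(name,len(q),"min",q.min(0).round(),"max",q.max(0).round(),"mean",q.mean(0).round(1), "zmed",np.nanmedian(Q[:,2]).round(1))
blob("vial",480,345,525,385,30); blob("bottle",470,205,515,250,30)
blob("device",335,200,450,335,20)
blob("btube",535,225,575,255,4);blob("ytube",190,310,230,345,4);blob("wtube",255,350,285,390,4)
blob("tweez",300,360,385,390,3);blob("marker",530,355,615,380,5)
blob("otray",230,260,335,345,5);blob("btray",475,255,580,335,5);blob("black",385,340,430,415,5);blob("bluecap",295,160,350,220,20);blob("rack",620,325,790,405,20);blob("bath",610,190,800,330,20);blob("yellowbox",150,185,240,260,15)
for n,(x0,y0,x1,y1) in dict(o=(225,255,345,350),b=(475,250,585,335),m=(290,335,430,415),y=(180,300,240,350)).items():
    X0,Y0,X1,Y1=[int(v*s) for v in (x0,y0,x1,y1)]
    cr=im[Y0:Y1,X0:X1,::-1]; k=min(800/cr.shape[1],600/cr.shape[0]); cv2.imwrite(f"pics/c_{n}.png",cv2.resize(cr,None,fx=k,fy=k,interpolation=cv2.INTER_NEAREST))
# tray colour masks
hsv=cv2.cvtColor(im,cv2.COLOR_RGB2HSV)
for n,lo,hi,(x0,y0,x1,y1) in (("orange",(5,150,100),(18,255,255),(225,255,345,350)),("blue",(105,170,120),(125,255,255),(470,250,590,335))):
    m=cv2.inRange(hsv,lo,hi); k=np.zeros_like(m); k[int(y0*s):int(y1*s),int(x0*s):int(x1*s)]=255; m&=k
    pts=np.argwhere(m)[:,::-1]; W=onz(c,pts,10)[:,:2].astype(np.float32)
    print(n,len(pts),cv2.minAreaRect(W))
E
```

```text
vial 80 min [ 396. -120.   31.] max [420. -95.  80.] mean [ 408.2 -105.4   65.8] zmed -0.7
bottle 199 min [ 648. -112.   32.] max [691. -68.  84.] mean [667.1 -88.1  65.1] zmed 0.3
device 3868 min [491.  16.  21.] max [725. 214. 223.] mean [574.4 100.7 149.9] zmed 106.0
btube 54 min [ 627. -256.    4.] max [ 683. -179.   14.] mean [ 654.1 -213.8    7.7] zmed -0.9
ytube 67 min [450. 420.   4.] max [514. 498.  15.] mean [483.7 453.5   7. ] zmed -0.5
wtube 52 min [368. 314.   4.] max [435. 369.  13.] mean [405.8 337.8   7.7] zmed -1.0
tweez 118 min [362. 120.   3.] max [417. 281.  13.] mean [390.5 197.    5.2] zmed -0.9
marker 141 min [ 381. -316.    5.] max [ 427. -170.   20.] mean [ 402.4 -244.3    9.3] zmed -0.6
otray 1251 min [450. 221.   5.] max [613. 419.  26.] mean [529.5 317.3   9. ] zmed 2.5
btray 1166 min [ 472. -258.    5.] max [620. -61.  21.] mean [ 543.6 -157.6    8.7] zmed 2.6
black 541 min [317.  32.   5.] max [454. 114.  19.] mean [384.   75.7  11.1] zmed 1.6
bluecap 544 min [701. 200.  21.] max [766. 267. 131.] mean [726.8 230.7  99.9] zmed 2.2
rack 3696 min [ 335. -631.   20.] max [ 484. -359.  130.] mean [ 408.1 -496.1   78.9] zmed 64.4
bath 8348 min [ 475. -662.   20.] max [ 751. -345.  233.] mean [ 583.2 -462.6  182.4] zmed 193.4
yellowbox 1719 min [606. 403.  15.] max [724. 558. 103.] mean [666.7 474.5  71.6] zmed 64.1
orange 477 ((530.5740356445312, 316.694580078125), (163.263916015625, 115.61483001708984), 84.67550659179688)
blue 872 ((542.631591796875, -162.45620727539062), (110.6313705444336, 161.69586181640625), 0.1133555993437767)
```

Request:
step_arm([
  [[1,5,38,20,0,0,0],[1,5,38,20,0,0,0],[1,5,38,20,0,0,0],[1,5,38,20,0,0,0],[1,5,38,20,0,0,0],[1,5,38,20,0,0,0],[1,30,38,0,0,0,0],[1,30,38,0,0,0,0],[1,30,38,0,0,0,0],[1,30,38,0,0,0,0]],
])

```text
clock: 0.93
eef_pos: [389.3, -244.9, 327.5]
tool_rot: [3.141, -0.0, 0.405]
force: [1.0, -0.3, 0.1]
width: 85.6
```

```bash
python3 - <<'E'
from h import *
snap("wrist","w1"); im,d,c=load("w1"); print(-c[2].T@c[3], c[2].round(2), ctrl.read_state()['eef_pos'],ctrl.read_state()['tool_rot'],ctrl.read_state()['qpos'].round(2))
E
```

```text
[ 452.53332965 -217.06075908  490.83037019] [[ 0.39 -0.92  0.  ]
 [-0.89 -0.38  0.27]
 [-0.25 -0.11 -0.96]] [ 395.74033213 -236.26577249  327.50306739] [-3.13857338 -0.00658726  0.41764502] [ 0.56  0.23 -0.09  1.85  0.02  1.07 -0.69]
```

View pics/w1.png

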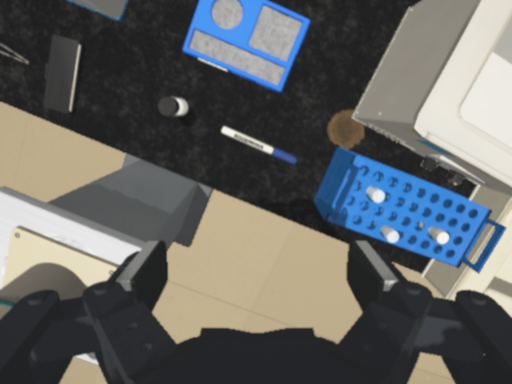

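The wrist view shows the vial at (170,106), blue tray (247,40), marker (258,145) and rack (410,200).

Request:
step_arm([
  [[1,19,22,0,0,0,-0.104],[1,19,22,0,0,0,-0.104],[1,19,22,0,0,0,-0.104],[1,18,20,0,0,0,-0.104],[1,0,0,0,0,0,0],[1,0,0,0,0,0,0]],
])

```text
clock: 1.48
eef_pos: [464.2, -159.3, 326.8]
tool_rot: [-3.141, 0.001, -0.006]
force: [-0.2, -1.4, 0.2]
width: 85.1
```

```bash
python3 - <<'E'
from h import *
snap("wrist","w2"); im,d,c=load("w2"); print(-c[2].T@c[3], ctrl.read_state()['eef_pos'],ctrl.read_state()['tool_rot'],ctrl.read_state()['qpos'].round(2))
cv2.imwrite("pics/w2b.png",cv2.resize(im[:,:,::-1],(800,600),interpolation=cv2.INTER_CUBIC))
E
```

```text
[ 533.17206837 -158.97287718  489.99785177] [ 463.36367613 -160.76650793  326.81321593] [ 3.14137277e+00  1.36440551e-03 -8.21442100e-03] [ 0.33  0.28 -0.07  1.78  0.02  1.09 -1.33]
```

View pics/w2b.png

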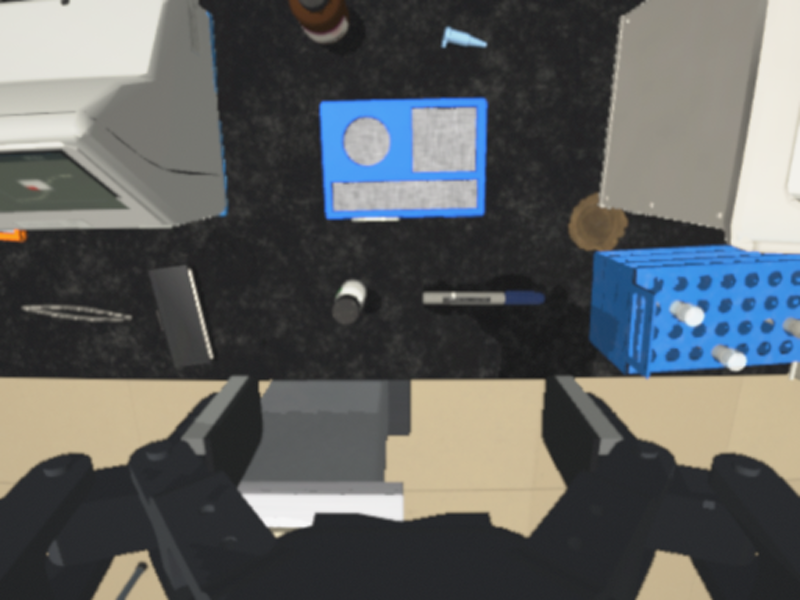

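Clear view: blue tray corners (321,101),(487,98),(485,216),(328,218); vial cap (347,308); bottle (323,15); blue tube (464,39); tweezers (77,313).

```bash
python3 - <<'E'
from h import *
im,d,c=load("w2"); s=512/800
f=lambda u,z: onz(c,np.array(u)*s,z).round(1)[:,:2].tolist()
print("tray",f([(321,101),(487,98),(485,216),(328,218)],10))
print("well",f([(343,142),(391,142),(366,116),(366,166)],5), "mean")
hsv=cv2.cvtColor(im,cv2.COLOR_RGB2HSV)
m=cv2.inRange(hsv,(105,150,120),(125,255,255)); m[:, :int(300*s)]=0; m[:,int(500*s):]=0; m[int(230*s):]=0;m[:int(80*s)]=0
W=onz(c,np.argwhere(m)[:,::-1],10)[:,:2].astype(np.float32); print(cv2.minAreaRect(W))
print("vial top",f([(347,309)],74)," base",f([(353,286)],0))
P=cloud(c,d)
Q=P[int(265*s):int(335*s),int(320*s):int(380*s)].reshape(-1,3); q=Q[Q[:,2]>70]; print(len(q),q.mean(0),q.min(0),q.max(0)); q=Q[(Q[:,2]>15)&(Q[:,2]<55)]; print(len(q),q.mean(0),q.min(0),q.max(0))
for a,b in (((250,340),(310,385)),): 
  cr=im[int(260*s):int(345*s),int(310*s):int(395*s),::-1]; cv2.imwrite("pics/v.png",cv2.resize(cr,(540,540),interpolation=cv2.INTER_NEAREST))
for p in [(22,311),(131,318),(77,313)]: print("tw",f([p],5))
m=cv2.inRange(hsv,(90,60,120),(108,255,255)); m[int(60*s):]=0; m[:, :int(420*s)]=0; m[:,int(500*s):]=0
W=onz(c,np.argwhere(m)[:,::-1],6)[:,:2].astype(np.float32); print("bt",len(W),cv2.minAreaRect(W),W.mean(0))
E
```

```text
tray [[596.8, -83.0], [598.7, -240.5], [487.2, -242.5], [486.1, -85.1]]
well [[559.3, -102.2], [558.9, -149.0], [583.2, -125.2], [536.3, -124.1]] mean
((542.5897216796875, -161.02230834960938), (113.12937927246094, 160.50244140625), 0.7403532862663269)
vial top [[409.8, -108.6]]  base [[413.3, -107.0]]
241 [ 408.29327878 -106.52114335   74.53945075] [ 395.7407427  -118.51302047   70.10308009] [419.82252862 -94.11040221  76.66856221]
133 [ 417.04322365 -109.83253517   38.78332175] [ 400.15132699 -119.6768739    16.44360792] [421.13514827 -93.67998544  54.47382193]
tw [[388.7, 265.1]]
tw [[380.2, 137.7]]
tw [[386.1, 199.4]]
bt 208 ((654.2670288085938, -218.19662475585938), (16.32438087463379, 41.01987075805664), 0.1549203097820282) [ 652.6289  -214.72467]
```

View pics/v.png

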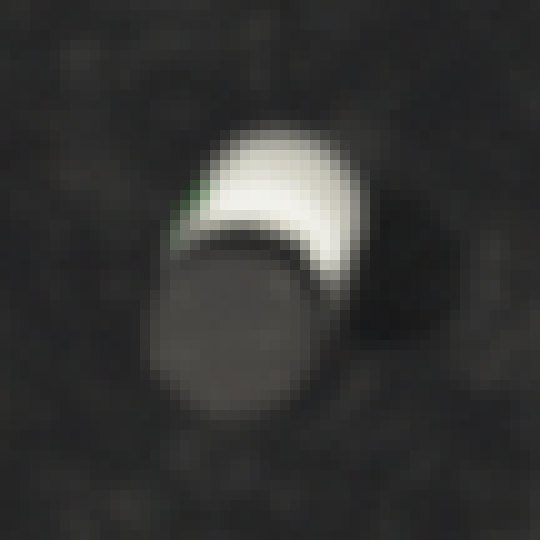

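Request:
step_arm([
  [[1,-9.2,8.9,-34,0,0,0],[1,-9.2,8.9,-34,0,0,0],[1,-9.2,8.9,-34,0,0,0],[1,-9.2,8.9,-34,0,0,0],[1,-9.2,8.9,-34,0,0,0],[1,-9.2,8.9,-34,0,0,0],[1,0,0,0,0,0,0],[1,0,0,0,0,0,0]],
])

```text
clock: 2.2
eef_pos: [407.0, -108.1, 122.8]
tool_rot: [-3.141, 0.004, -0.011]
force: [0.5, -0.5, 0.8]
width: 85.1
```

Request:
step_arm([
  [[1,0.3,0.3,-24,0,0,0],[1,0.3,0.3,-24,0,0,0],[1,0.2,0.2,-24,0,0,0],[1,0.2,0.2,-24,0,0,0],[1,0,0,0,0,0,0],[0,0,0,0,0,0,0],[0,0,0,0,0,0,0],[0,0,0,0,0,0,0],[0,0,0,0,0,0,0],[0,0,0,0,0,0,0]],
])

```text
clock: 3.03
eef_pos: [407.7, -108.3, 42.2]
tool_rot: [3.136, 0.006, -0.01]
force: [0.2, 1.4, 0.3]
width: 25.6
```

Request:
step_arm([
  [[0,0,0,0,0,0,0],[0,0,0,0,0,0,0],[0,0,0,0,0,0,0],[0,0,0,0,0,0,0]],
])

```text
clock: 3.37
eef_pos: [407.9, -108.2, 42.4]
tool_rot: [3.136, 0.005, -0.01]
force: [-1.0, -0.1, 10.3]
width: 22.3
```

```bash
python3 - <<'E'
from h import *
snap("wrist","w3"); im,d,c=load("w3"); st=ctrl.read_state(); print(st['width'],st['qpos'].round(3),st['force'],st['eef_pos'],st['tau'].round(1))
E
```

```text
22.501807375205527 [ 0.257  0.642 -0.1    2.266  0.271  0.249 -1.668] [ 0.61608492  0.23742008 10.69543677] [ 407.87325233 -108.18646134   42.41887736] [  0.  -39.1  -0.3  -4.8   0.   -0.2   0. ]
```

View pics/w3.png

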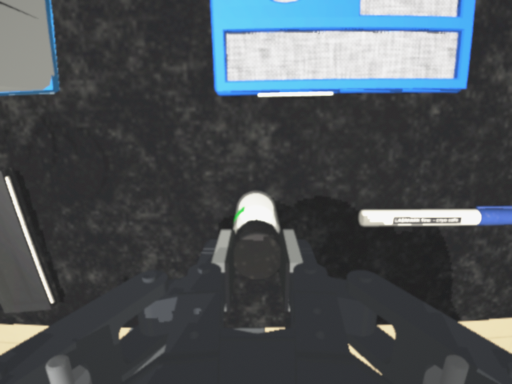

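Request:
step_arm([
  [[0,0,0,8,0,0,0],[0,0,0,8,0,0,0],[0,0,0,10,0,0,0],[0,0,0,10,0,0,0],[0,0,0,0,0,0,0],[0,0,0,0,0,0,0]],
])

```text
clock: 3.92
eef_pos: [407.5, -108.2, 78.2]
tool_rot: [3.137, 0.006, -0.01]
force: [-0.2, -0.6, -1.1]
width: 22.1
```

```bash
python3 - <<'E'
from h import *
snap("wrist","w4"); im,d,c=load("w4"); st=ctrl.read_state(); print(st['width'],st['qpos'].round(3),st['force'],st['eef_pos'])
snap("scene","s4"); im,d,c=load("s4"); u,v=proj(c,[[408,-107,40]])[0].astype(int); cv2.imwrite("pics/s4b.png",cv2.resize(im[v-45:v+45,u-60:u+60,::-1],(800,600),interpolation=cv2.INTER_CUBIC))
E
```

```text
22.166276703723124 [ 0.292  0.565 -0.147  2.246  0.248  0.351 -1.647] [ 0.12633377 -0.47970368 -1.33291409] [ 407.09129032 -108.15031362   77.68007299]
```

View pics/w4.png

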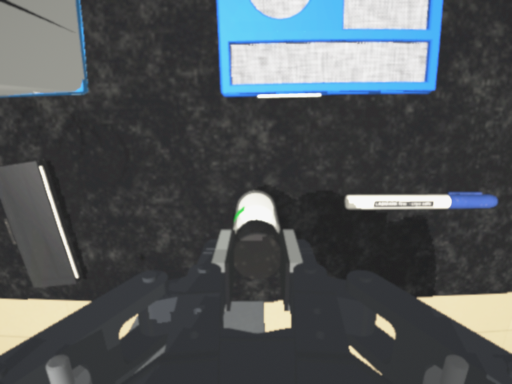

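View pics/s4b.png

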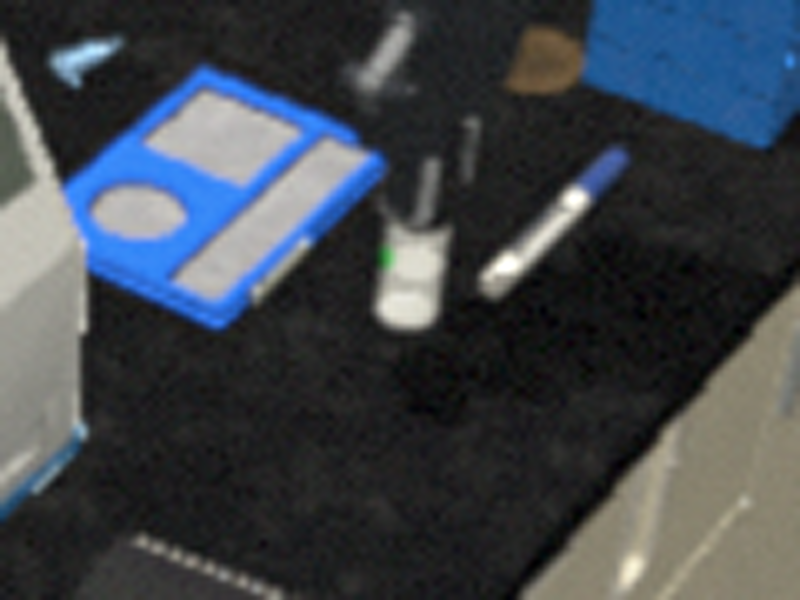

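Request:
step_arm([
  [[0,18,-2,0,0,0,0],[0,26,-3,0,0,0,0],[0,26,-3,0,0,0,0],[0,26,-3,0,0,0,0],[0,26,-3,0,0,0,0],[0,18,-2,0,0,0,0],[0,12,-1,0,0,0,0],[0,0,0,0,0,0,0],[0,0,0,0,0,0,0]],
])

```text
clock: 4.77
eef_pos: [558.1, -124.8, 76.4]
tool_rot: [3.137, 0.01, -0.01]
force: [-0.3, 0.3, -0.4]
width: 22.1
```

```bash
python3 - <<'E'
from h import *
snap("wrist","w5"); im,d,c=load("w5"); st=ctrl.read_state(); print(st['width'],st['qpos'].round(3),st['force'],st['eef_pos'])
snap("scene","s5"); im,d,c=load("s5"); u,v=proj(c,[[560,-125,40]])[0].astype(int); cv2.imwrite("pics/s5b.png",cv2.resize(im[v-45:v+45,u-60:u+60,::-1],(800,600),interpolation=cv2.INTER_CUBIC))
E
```

```text
22.080332521897965 [ 0.284  0.706 -0.182  1.845  0.214  0.619 -1.612] [-0.9596335   0.82503098 -0.22206034] [ 557.21082699 -124.83045262   76.52734696]
```

View pics/s5b.png

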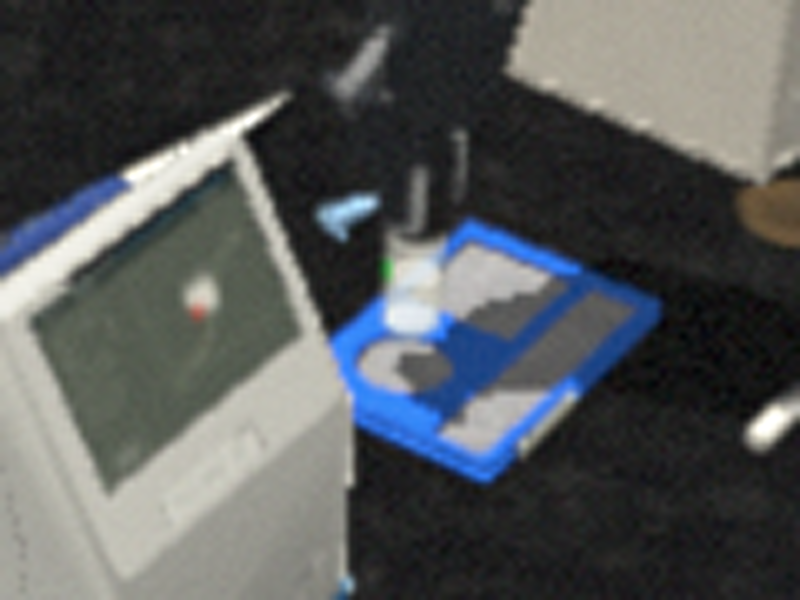

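Centred; lower to the floor (about 29 mm) with force check.

Request:
step_arm([
  [[0,0.5,0,-8,0,0,0],[0,0.5,0,-8,0,0,0],[0,0.5,0,-6,0,0,0],[0,0,0,-3,0,0,0],[0,0,0,-2,0,0,0],[0,0,0,0,0,0,0],[0,0,0,0,0,0,0]],
])

```text
clock: 5.45
eef_pos: [560.4, -125.0, 50.3]
tool_rot: [3.137, 0.008, -0.01]
force: [-0.1, -0.8, -1.3]
width: 22.2
```

Request:
step_arm([
  [[0,0,0,-1,0,0,0],[0,0,0,-1,0,0,0],[0,0,0,-1,0,0,0],[0,0,0,0,0,0,0],[0,0,0,0,0,0,0]],
])

```text
clock: 5.87
eef_pos: [560.7, -125.1, 47.6]
tool_rot: [3.137, 0.007, -0.01]
force: [0.9, 0.7, 1.1]
width: 22.5
```

Request:
step_arm([
  [[0,0,0,-1,0,0,0],[0,0,0,0,0,0,0],[0,0,0,0,0,0,0]],
])

```text
clock: 6.12
eef_pos: [561.2, -125.1, 47.5]
tool_rot: [3.137, 0.006, -0.01]
force: [-0.9, -0.2, 7.8]
width: 22.1
```

Request:
step_arm([
  [[0.35,0,0,0,0,0,0],[0.4,0,0,0,0,0,0],[0.6,0,0,0,0,0,0],[0.7,0,0,2,0,0,0],[0.7,0,0,10,0,0,0],[0.7,0,0,30,0,0,0],[0.7,0,0,40,0,0,0],[0.7,0,0,40,0,0,0],[0.7,-20,0,40,0,0,0],[0.7,-20,0,40,0,0,0]],
])

```text
clock: 6.95
eef_pos: [523.2, -124.7, 245.4]
tool_rot: [3.137, 0.006, -0.009]
force: [0.7, 0.0, 0.3]
width: 59.6
```

```bash
python3 - <<'E'
from h import *
snap("wrist","w6"); st=ctrl.read_state(); print(st['width'],st['force'],st['eef_pos'],st['qpos'].round(2))
E
```

```text
59.94798886452955 [-3.04748851  0.07570379  4.13568883] [ 522.76595024 -125.73225285  252.3774672 ] [ 0.35  0.43 -0.25  1.78  0.13  0.95 -1.53]
```

View pics/w6.png

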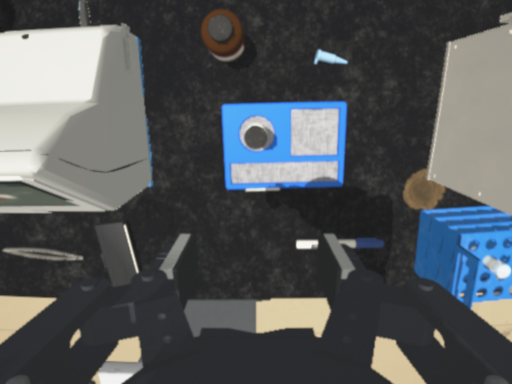

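Vial stands in the well at (257,134) px; bottle (223,33), blue tube (330,58). On to the yellow tube side.

Request:
step_arm([
  [[0.7,-10,40,10,0,0,0],[0.7,-10,40,10,0,0,0],[0.7,-10,40,10,0,0,0],[0.7,-10,40,10,0,0,0],[0.7,-10,40,8,0,0,0],[0.7,-10,40,0,0,0,0],[0.7,-10,40,0,0,0,0],[0.7,-10,40,0,0,0,0],[0.7,-5,40,0,0,0,0],[0.7,-5,40,0,0,0,0]],
])

```text
clock: 7.83
eef_pos: [433.1, 273.5, 291.0]
tool_rot: [3.137, 0.006, -0.01]
force: [1.6, 0.0, 0.5]
width: 59.9
```

Request:
step_arm([
  [[0.7,0,40,0,0,0,0],[0.7,0,40,0,0,0,0],[0.7,0,30,0,0,0,0],[0.7,0,0,0,0,0,0],[0.7,0,0,0,0,0,0],[0.7,0,0,0,0,0,0]],
])

```text
clock: 8.33
eef_pos: [434.1, 380.6, 290.1]
tool_rot: [3.135, 0.008, -0.01]
force: [0.2, -0.6, 0.2]
width: 60.0
```

```bash
python3 - <<'E'
from h import *
snap("wrist","w7"); im,d,c=load("w7"); st=ctrl.read_state(); print(st['width'],st['force'],st['eef_pos'],st['tool_rot'],st['qpos'].round(2))
cv2.imwrite("pics/w7b.png",cv2.resize(im[:,:,::-1],(800,600),interpolation=cv2.INTER_CUBIC))
E
```

```text
60.01117259201307 [ 0.37632217 -0.48164043 -0.13300151] [434.44341601 380.00646688 290.21340431] [ 3.13533056  0.00723723 -0.01169786] [-0.52  0.47 -0.38  1.6   0.19  1.11 -2.53]
```

View pics/w7b.png

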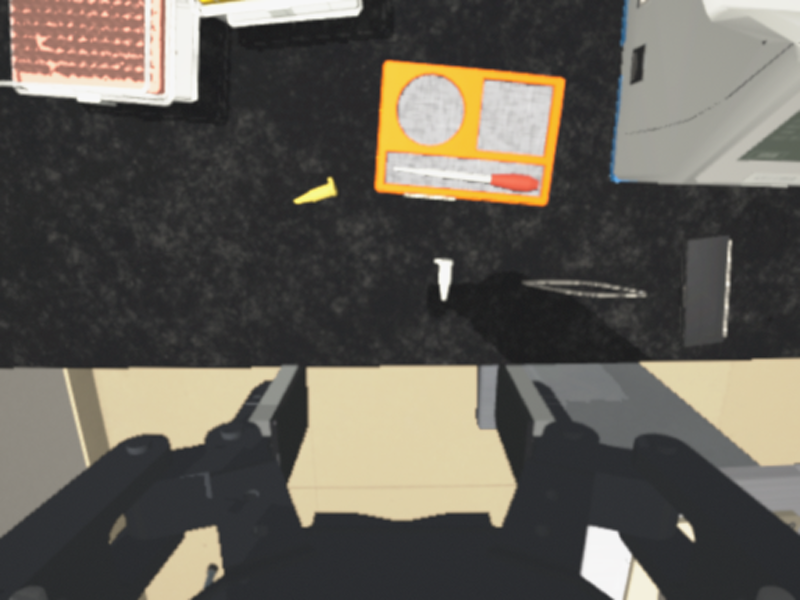

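```bash
cat >> h.py <<'E'
def rect(c,mask,z):
    W=onz(c,np.argwhere(mask)[:,::-1],z)[:,:2].astype(np.float32); return len(W),cv2.minAreaRect(W),W.mean(0)
def box(m,x0,y0,x1,y1,s=.64):
    k=np.zeros_like(m); k[int(y0*s):int(y1*s),int(x0*s):int(x1*s)]=255; return m&k
def crop(im,x0,y0,x1,y1,f,s=.64):
    cr=im[int(y0*s):int(y1*s),int(x0*s):int(x1*s),::-1]; k=min(800/cr.shape[1],600/cr.shape[0]); cv2.imwrite(f"pics/{f}.png",cv2.resize(cr,None,fx=k,fy=k,interpolation=cv2.INTER_CUBIC)); print(f,'px/pixel',k,'origin',x0*s,y0*s)
E
python3 - <<'E'
from h import *
im,d,c=load("w7"); s=.64
f=lambda u,z: onz(c,np.array(u)*s,z).round(1)[:,:2].tolist()
hsv=cv2.cvtColor(im,cv2.COLOR_RGB2HSV)
m=box(cv2.inRange(hsv,(20,100,100),(35,255,255)),270,160,360,220)
print("yt",rect(c,m,6))
m=box(cv2.inRange(hsv,(5,130,120),(22,255,255)),370,50,575,215)
print("otray",rect(c,m,10))
print("corners",f([(384,60),(565,78),(549,207),(375,191)],10))
print("pocket",f([(484,81),(551,87),(545,159),(477,152)],5),"well",f([(431,109)],5))
print("tweez",f([(523,284),(648,294),(586,289)],5))
print("wt", f([(444,262),(444,300)],5))
crop(im,280,165,350,215,"cy");crop(im,510,265,660,310,"ct")
E
```

```text
yt (242, ((478.44146728515625, 457.7592468261719), (17.14502716064453, 42.51517868041992), 30.134384155273438), array([481.0971, 456.2928], dtype=float32))
otray (3169, ((530.472412109375, 319.60986328125), (161.79864501953125, 113.55815124511719), 84.87995147705078), array([528.63165, 309.48944], dtype=float32))
corners [[592.8, 392.8], [578.2, 235.2], [466.3, 242.4], [482.0, 403.1]]
pocket [[576.1, 305.4], [571.4, 245.6], [509.4, 247.4], [515.6, 310.1]] well [[552.8, 352.0]]
tweez [[391.8, 261.2], [380.3, 134.1], [386.1, 198.0]]
wt [[414.4, 338.8], [376.5, 338.3]]
cy px/pixel 17.77777777777778 origin 179.20000000000002 105.60000000000001
ct px/pixel 8.333333333333334 origin 326.40000000000003 169.6
```

View pics/cy.png

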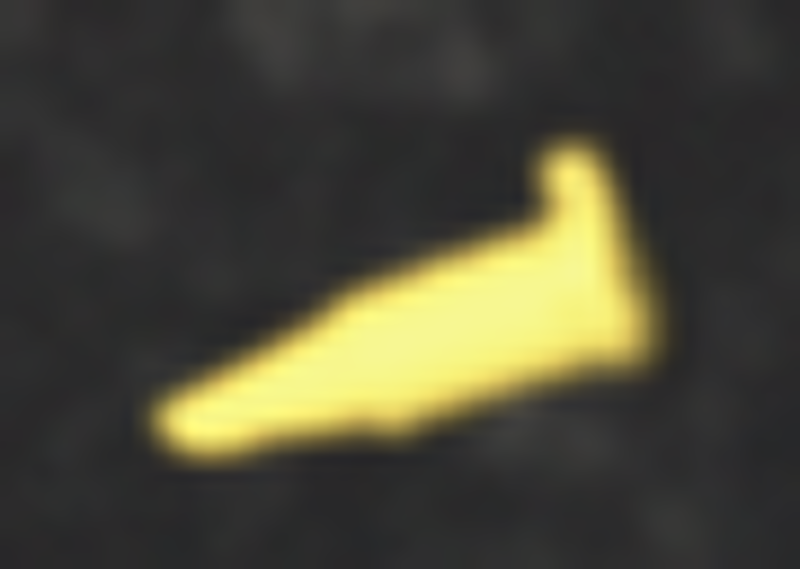

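View pics/ct.png

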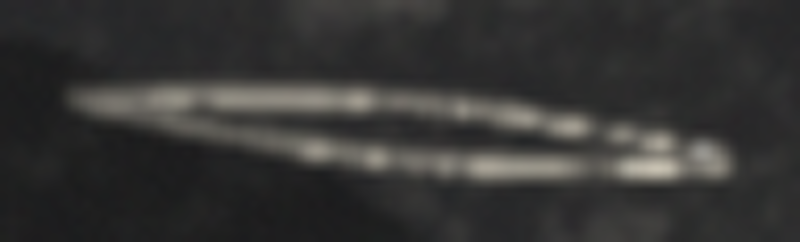

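```bash
python3 - <<'E'
from h import *
im,d,c=load("w7")
g=lambda cr,o,k,z: onz(c,np.array(cr,float)/k-0.5+0.5/k+np.floor(o),z)[:,:2]
o=(179,105)
a=g([(620,275),(195,425),(430,335),(410,340)],o,17.78,6.5); print(a); v=a[1]-a[0]; print(np.arctan2(v[1],v[0]),np.linalg.norm(v))
# edges mid body
e=g([(395,270),(440,420)],o,17.78,6.5);print(e,e.mean(0))
o=(326,169)
t=g([(75,98),(725,162),(400,125)],o,8.333,5); print(t,t[:2].mean(0)); v=t[1]-t[0]; print(np.arctan2(v[1],v[0]),np.linalg.norm(v))
E
```

```text
[[485.45475583 441.31226294]
 [474.06637814 476.478929  ]
 [480.93590519 456.92573523]
 [480.56418171 458.56999029]]
1.8839788051365431 36.96470679540228
[[486.1311212  459.47870708]
 [474.14620816 456.47984102]] [480.13866468 457.97927405]
[[394.03629531 261.56988554]
 [380.55155371 137.61198627]
 [388.3067105  200.58027511]] [387.29392451 199.5909359 ]
-1.6791550740755044 124.68920981974438
```

Yellow tube at about (480,458), axis 1.88 rad; tweezers centre (387.5,199.8), axis −1.68 rad; orange tray centre (530.3,319.5), yaw −0.09.

Request:
step_arm([
  [[0.7,4.6,7.8,0,0,0,0.119],[0.7,4.6,7.8,0,0,0,0.119],[0.7,4.6,7.8,0,0,0,0.119],[0.7,4.6,7.8,-20,0,0,0.119],[0.7,4.6,7.8,-20,0,0,0.119],[0.7,4.6,7.8,-20,0,0,0.119],[0.7,4.6,7.8,-20,0,0,0.119],[0.7,4.6,7.8,-20,0,0,0.119],[0.7,4.6,7.8,-20,0,0,0.119],[0.7,4.6,7.8,-20,0,0,0.119]],
])

```text
clock: 9.22
eef_pos: [481.6, 457.8, 149.6]
tool_rot: [3.135, 0.008, 1.183]
force: [-0.2, -0.6, 0.2]
width: 59.5
```

Request:
step_arm([
  [[0.6,0,0,-15,0,0,0.119],[0.6,0,0,-15,0,0,0.119],[0.5,0,0,-15,0,0,0.119],[0.5,0,0,-15,0,0,0.119],[0.5,0,0,0,0,0,0.119],[0.5,0,0,0,0,0,0.116],[0.5,0,0,0,0,0,0],[0.5,0,0,0,0,0,0]],
])

```text
clock: 9.88
eef_pos: [481.1, 458.1, 90.3]
tool_rot: [3.137, 0.008, 1.886]
force: [1.0, -0.9, -0.1]
width: 42.9
```

```bash
python3 - <<'E'
from h import *
snap("wrist","w8"); im,d,c=load("w8"); st=ctrl.read_state(); print(st['width'],st['force'],st['eef_pos'],st['tool_rot'],st['qpos'].round(2))
hsv=cv2.cvtColor(im,cv2.COLOR_RGB2HSV)
m=cv2.inRange(hsv,(20,100,100),(35,255,255)); ys,xs=np.nonzero(m); print(xs.min(),xs.max(),ys.min(),ys.max())
E
```

```text
42.773876544555705 [ 0.01735354 -0.5874318  -0.00751414] [481.06409463 458.49060782  90.51660892] [3.1362825  0.00818332 1.88603236] [-0.4   0.89 -0.75  1.56  0.71  0.97 -1.06]
246 511 165 347
```

View pics/w8.png

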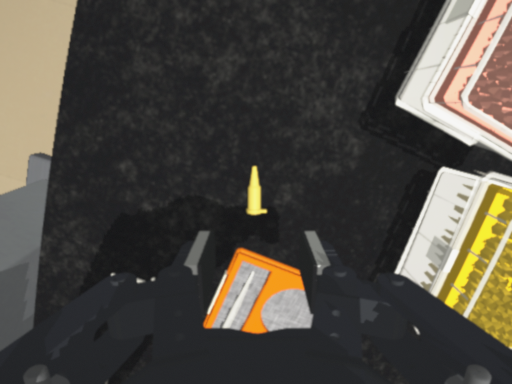

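The tube lies pointing up at (254,192), centred between the jaws.

```bash
python3 - <<'E'
from h import *
im,d,c=load("w8"); hsv=cv2.cvtColor(im,cv2.COLOR_RGB2HSV)
m=cv2.inRange(hsv,(20,100,100),(35,255,255)); m[225:]=0; m[:,280:]=0
print(rect(c,m,6))
for y in range(165,218,6):
    x=np.nonzero(m[y])[0]
    if len(x): print(y,x.min(),x.max(),onz(c,[[(x.min()+x.max())/2,y]],6).round(1)[0,:2])
E
```

```text
(589, ((478.2298278808594, 457.5678405761719), (17.625486373901367, 43.01197052001953), 30.672460556030273), array([481.11594, 455.75165], dtype=float32))
165 254 255 [473.5 479.6]
171 251 257 [474.6 474.7]
177 250 258 [476.2 469.9]
183 249 259 [477.8 465. ]
189 248 260 [479.4 460. ]
195 248 260 [481. 455.]
201 248 260 [482.6 449.9]
207 247 260 [483.9 444.7]
213 247 265 [487.6 440.1]
```

Request:
step_arm([
  [[0.5,-0.5,0,-22,0,0,0],[0.5,-0.5,0,-22,0,0,0],[0.5,0,0,-20,0,0,0],[0.5,0,0,-10,0,0,0],[0.5,0,0,-5,0,0,0],[0.5,0,0,0,0,0,0],[0.5,0,0,0,0,0,0]],
])

```text
clock: 10.52
eef_pos: [479.4, 460.3, 12.1]
tool_rot: [3.136, 0.007, 1.89]
force: [0.0, -0.5, 0.3]
width: 43.3
```

Request:
step_arm([
  [[0,0,0,0,0,0,0],[0,0,0,0,0,0,0],[0,0,0,0,0,0,0],[0,0,0,0,0,0,0],[0,0,0,0,0,0,0],[0,0,0,0,0,0,0]],
])

```text
clock: 11.02
eef_pos: [479.1, 459.8, 11.3]
tool_rot: [3.137, 0.007, 1.891]
force: [0.2, 0.4, -0.1]
width: -0.1
```

```bash
python3 - <<'E'
from h import *
snap("wrist","w9"); im,d,c=load("w9"); st=ctrl.read_state(); print(st['width'],st['force'],st['eef_pos'])
cv2.imwrite("pics/w9b.png",cv2.resize(im[120:300,130:370,::-1],(800,600),interpolation=cv2.INTER_CUBIC))
E
```

```text
0.2243924265959488 [ 0.49741507  0.10598825 -0.4296408 ] [479.03660685 459.7477884   11.25600084]
```

View pics/w9b.png

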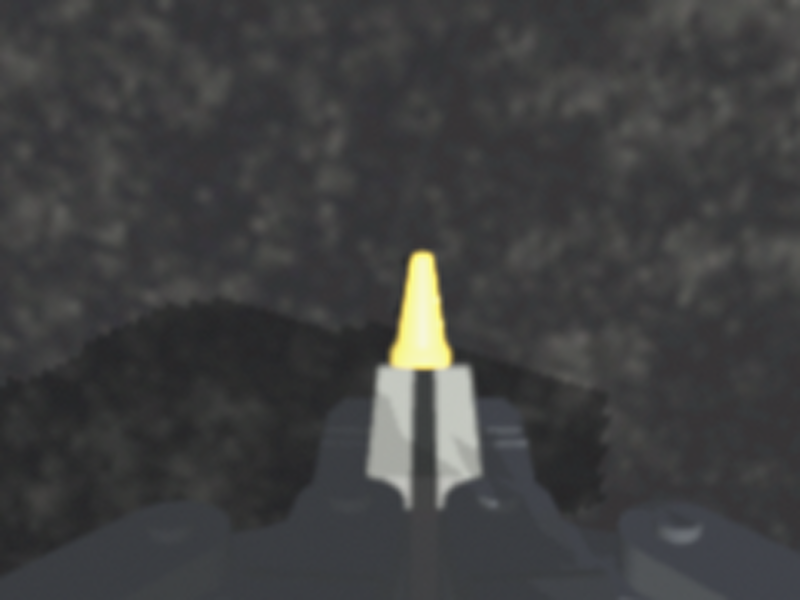

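Request:
step_arm([
  [[0,0,0,10,0,0,0],[0,0,0,15,0,0,0],[0,0,0,15,0,0,0],[0,0,0,0,0,0,0],[0,0,0,0,0,0,0]],
])

```text
clock: 11.48
eef_pos: [479.9, 460.9, 53.6]
tool_rot: [3.134, 0.006, 1.891]
force: [0.2, 0.8, -0.7]
width: -0.1
```

```bash
python3 - <<'E'
from h import *
snap("wrist","w10"); im,d,c=load("w10"); st=ctrl.read_state(); print(st['width'],st['force'],st['eef_pos'])
cv2.imwrite("pics/w10b.png",cv2.resize(im[120:300,130:370,::-1],(800,600),interpolation=cv2.INTER_CUBIC))
E
```

```text
0.2068970723590544 [ 0.97697341 -0.41059056 -0.53192566] [479.46396238 460.11321603  52.40840107]
```

View pics/w10b.png

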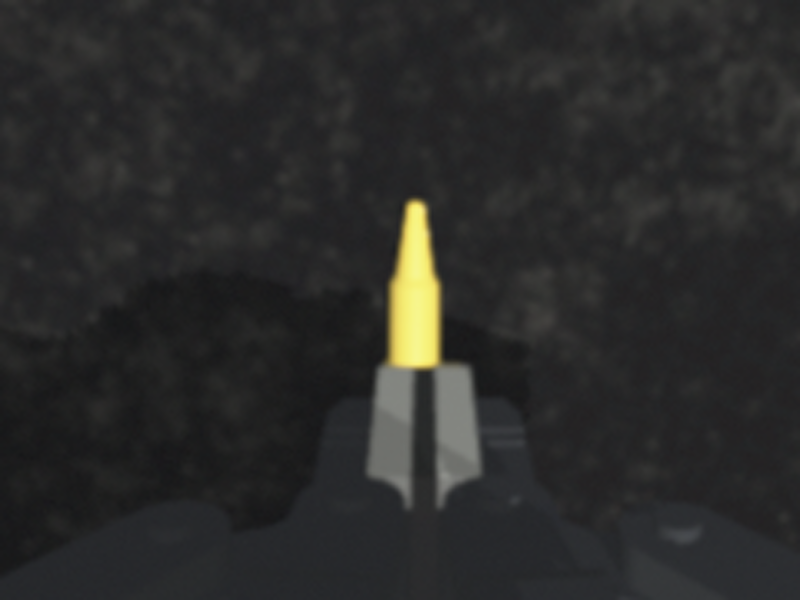

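```bash
python3 - <<'E'
from h import *
for n in ("w9","w10"):
    im,d,c=load(n); hsv=cv2.cvtColor(im,cv2.COLOR_RGB2HSV)
    m=cv2.inRange(hsv,(20,100,100),(35,255,255)); m[235:]=0; m[:,300:]=0;m[:,:200]=0
    for z in (6,):
      for y in range(180,235,8):
        x=np.nonzero(m[y])[0]
        if len(x): print(n,y,x.min(),x.max(),onz(c,[[(x.min()+x.max())/2,y]],z).round(1)[0,:2])
    P=cloud(c,d); q=P[m>0]; print("tube z",np.nanpercentile(q[:,2],[10,50,90]))
    # table z around
    print("table",np.nanmedian(P[130:170,150:350,2]))
    # finger tips: pads brightest region
    Q=P[225:260,235:275]; print("pad z",np.nanpercentile(Q[...,2],[1,5,10,20,30,50,80,95]).round(1))
E
```

```text
w9 196 253 259 [473.2 478.8]
w9 204 251 261 [474.8 474.2]
w9 212 250 262 [476.3 469.5]
w9 220 249 263 [477.9 464.7]
w9 228 247 265 [479.5 459.9]
tube z [0.56472772 4.30829702 8.19254476]
table 1.0519900289525386
pad z [ 0.2  0.8  1.2 10.4 40.1 48.8 59.9 65.6]
w10 180 252 256 [473.1 478.9]
w10 188 250 258 [474.9 473.3]
w10 196 249 259 [476.8 467.7]
w10 204 247 261 [478.7 461.9]
w10 212 247 261 [480.6 456. ]
w10 220 247 261 [482.6 450.1]
w10 228 246 262 [484.6 444. ]
tube z [ 1.63912706  9.4084397  11.96022481]
table 1.075002261963662
pad z [  0.    0.7   1.2  12.1  82.5  91.3 102.1 107.7]
```

```bash
python3 - <<'E'
from h import *
for n in ("w9","w10"):
    im,d,c=load(n); P=cloud(c,d); 
    for y in range(222,270,4): print(n,y,P[y,248].round(1),P[y,266].round(1),P[y,257].round(1))
E
```

```text
w9 222 [474.2 460.5   1.8] [484.7 463.5   0.8] [478.5 464.8   9. ]
w9 226 [474.4 460.1   7.2] [4.856e+02 4.609e+02 4.000e-01] [479.1 463.   10.4]
w9 230 [472.1 469.4  35.7] [480.6 472.   35.3] [476.3 470.8  35.9]
w9 234 [472.3 469.3  40.1] [480.4 472.1  40.5] [476.2 470.9  40.9]
w9 238 [472.1 470.3  47. ] [480.  472.7  46.5] [476.2 471.1  45.8]
w9 242 [472.2 470.2  51.1] [479.9 472.5  50.5] [476.1 471.2  50.3]
w9 246 [472.2 470.5  55.5] [479.7 472.6  55. ] [475.8 471.9  56. ]
w9 250 [472.5 469.9  57.9] [479.5 472.8  59.2] [476.  471.2  58.3]
w9 254 [472.3 470.8  63.3] [479.5 472.4  62. ] [475.7 472.1  63.6]
w9 258 [472.5 470.3  65.7] [479.3 472.5  65.7] [476.  471.1  65.2]
w9 262 [472.6 470.4  69. ] [479.1 472.8  69.4] [475.8 471.6  69.3]
w9 266 [472.3 471.7  74.4] [478.8 473.3  73.6] [476.3 470.1  69.6]
w10 222 [478.5 448.4   9.3] [492.2 449.9   1.8] [484.5 451.2  11.2]
w10 226 [479.3 446.1  10.9] [493.5 446.3   0.5] [485.5 448.2  11. ]
w10 230 [472.8 470.6  78.2] [481.3 473.2  77.8] [476.9 472.3  79.1]
w10 234 [472.9 470.6  83.1] [480.9 473.6  83.8] [477.  471.9  83. ]
w10 238 [472.9 471.   88.4] [480.6 473.9  89.1] [476.6 472.7  89.5]
w10 242 [473.  470.9  92.4] [480.5 473.6  92.8] [476.6 472.6  93.5]
w10 246 [473.  471.   96.7] [480.2 473.9  97.7] [476.7 472.3  96.9]
w10 250 [473.1 471.2 100.7] [480.2 473.6 101. ] [476.5 472.8 101.6]
w10 254 [473.  471.7 105.3] [480.  473.8 105. ] [476.7 472.2 104. ]
w10 258 [473.2 471.1 107.5] [480.1 473.3 107.5] [476.7 472.1 107.3]
w10 262 [473.3 471.3 111. ] [479.7 473.9 111.9] [476.5 472.6 111.6]
w10 266 [473.  472.5 116.4] [479.4 474.4 116. ] [477.2 470.6 110.8]
```

```bash
python3 - <<'E'
from h import *
for n,tz in (("w2",326.8),("w4",77.7),("w8",90.5)):
    im,d,c=load(n); P=cloud(c,d); Z=P[...,2]-tz
    # lowest points belonging to gripper: connected region depth<~ 200
    m=(d>0)&(d<190)&(np.arange(384)[:,None]>200)
    z=np.where(m,Z,np.nan); print(n,np.nanpercentile(z,[0.1,1,5]), m.sum())
    ys,xs=np.nonzero(m&(z<np.nanpercentile(z,2))); print(xs.min(),xs.max(),ys.min(),ys.max(), P[ys,xs].mean(0))
    if n=="w8": print(ctrl.read_state()['eef_pos'])
E
```

```text
w2 [34.7871028  40.26879813 53.49957715] 40892
130 383 241 289 [ 467.52347721 -157.96322938  366.59693741]
w4 [-14.44968934   4.41191684  32.15243181] 47271
233 279 201 234 [ 418.38236439 -106.86558221   79.85651546]
w8 [-14.91113829   5.21726103  43.502564  ] 43727
214 511 201 317 [623.56455821 490.52293044  89.96251541]
[479.46396238 460.11321603  52.40840107]
```

Depth shows the fingertips actually stand about 23 mm *behind* the reported TCP when shut (35 mm when open), not 8 mm ahead. That is why the fingers closed above the tube, and why the vial was held by the cap's top. I'll use the measured offset from here on.

Request:
step_arm([
  [[0.5,0,0,0,0,0,0],[0.5,0,0,-10,0,0,0],[0.5,0,0,-15,0,0,0],[0.5,0,0,-15,0,0,0],[0.5,0,0,-10,0,0,0],[0.5,0,0,-10,0,0,0],[0.5,0,0,-6,0,0,0],[0.5,0,0,-3,0,0,0],[0.5,0,0,0,0,0,0],[0.5,0,0,0,0,0,0]],
])

```text
clock: 12.37
eef_pos: [479.1, 460.1, -17.6]
tool_rot: [3.137, 0.007, 1.891]
force: [-0.9, -1.3, -0.3]
width: 42.6
```

```bash
python3 - <<'E'
from h import *
snap("wrist","w11"); im,d,c=load("w11"); st=ctrl.read_state(); print(st['width'],st['force'],st['eef_pos'])
cv2.imwrite("pics/w11b.png",cv2.resize(im[120:300,130:370,::-1],(800,600),interpolation=cv2.INTER_CUBIC))
P=cloud(c,d)
for x in range(205,230,4):
  for y in range(222,250,6): print(x,y,P[y,x].round(0),end=' ')
  print()
E
```

```text
42.48986332072467 [-0.38765533  0.56537702 -0.07346897] [479.2085748  460.23685166 -17.32068795]
205 222 [451. 465.   1.] 205 228 [452. 462.   1.] 205 234 [453. 464.  13.] 205 240 [454. 464.  19.] 205 246 [455. 464.  25.] 
209 222 [453. 465.   0.] 209 228 [453. 462.   1.] 209 234 [455. 465.  13.] 209 240 [455. 464.  19.] 209 246 [456. 462.  20.] 
213 222 [454. 466.   2.] 213 228 [455. 463.   1.] 213 234 [456. 462.   6.] 213 240 [457. 460.   9.] 213 246 [458. 457.  10.] 
217 222 [456. 467.   1.] 217 228 [457. 463.   1.] 217 234 [458. 460.   1.] 217 240 [459. 457.   2.] 217 246 [460. 454.   1.] 
221 222 [458. 467.   1.] 221 228 [459. 464.   1.] 221 234 [460. 461.   1.] 221 240 [461. 458.   1.] 221 246 [462. 454.   1.] 
225 222 [460. 468.   1.] 225 228 [461. 465.   1.] 225 234 [462. 461.   1.] 225 240 [463. 458.   1.] 225 246 [464. 455.   0.] 
229 222 [462. 468.   1.] 229 228 [463. 466.   1.] 229 234 [464. 462.   1.] 229 240 [465. 459.   0.] 229 246 [466. 456.   1.]
```

View pics/w11b.png

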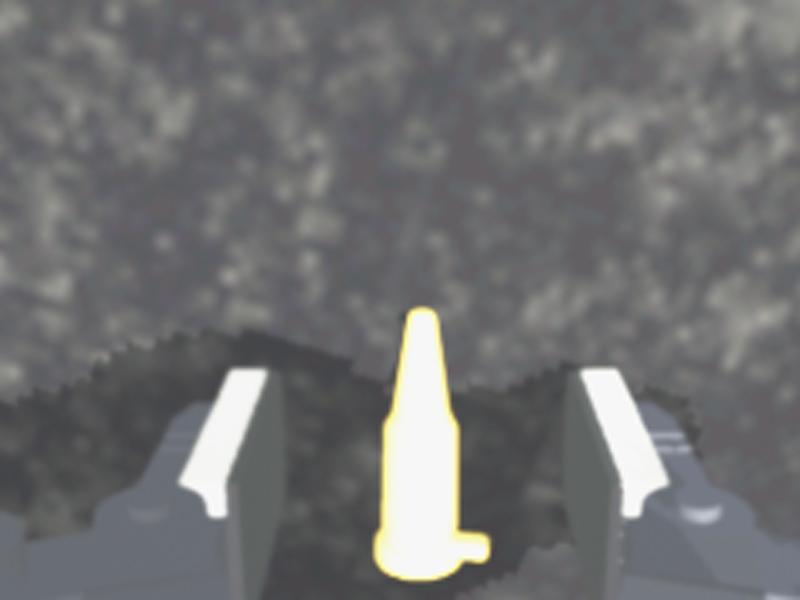

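Request:
step_arm([
  [[0.5,0,0,-3,0,0,0],[0.4,0,0,0,0,0,0],[0.3,0,0,0,0,0,0],[0,0,0,0,0,0,0],[0,0,0,0,0,0,0],[0,0,0,0,0,0,0],[0,0,0,0,0,0,0],[0,0,0,0,0,0,0],[0,0,0,0,0,0,0]],
])

```text
clock: 13.17
eef_pos: [477.7, 460.8, -19.1]
tool_rot: [3.137, 0.006, 1.892]
force: [-3.4, -2.3, 9.2]
width: 7.8
```

Request:
step_arm([
  [[0,0,0,5,0,0,0],[0,0,0,10,0,0,0],[0,0,0,15,0,0,0],[0,0,0,20,0,0,0],[0,0,0,20,0,0,0],[0,0,0,20,0,0,0],[0,0,0,0,0,0,0]],
])

```text
clock: 13.75
eef_pos: [481.0, 462.6, 74.9]
tool_rot: [3.13, 0.003, 1.89]
force: [1.5, 1.5, 0.2]
width: 7.6
```

```bash
python3 - <<'E'
from h import *
snap("wrist","w12"); im,d,c=load("w12"); st=ctrl.read_state(); print(st['width'],st['force'],st['eef_pos'],st['qpos'].round(3).tolist())
cv2.imwrite("pics/w12b.png",cv2.resize(im[120:300,130:370,::-1],(800,600),interpolation=cv2.INTER_CUBIC))
# kinematics fit
from scipy.spatial.transform import Rotation as Rn
from scipy.optimize import least_squares
S=[([1.09919426,0.6292529,0.03845862,1.51827286,-0.02698858,0.99628687,-0.02000847],[256.37,-596.66,210.78]),
([0.257,0.642,-0.1,2.266,0.271,0.249,-1.668],[407.87,-108.19,42.42]),
([0.292,0.565,-0.147,2.246,0.248,0.351,-1.647],[407.09,-108.15,77.68]),
([0.284,0.706,-0.182,1.845,0.214,0.619,-1.612],[557.21,-124.83,76.53]),
(st['qpos'].tolist(),st['eef_pos'].tolist())]
def fk(q,L,s):
    R=lambda a,t: Rn.from_euler(a,t).as_matrix()
    T=R('z',s[0]*q[0]); p=np.array([0,0,L[0]])
    T=T@R('y',q[1]); p=p+0
    T=T@R('z',s[1]*q[2]); p=p+T@[L[4],0,L[1]]
    T=T@R('y',q[3]); T=T@R('z',s[2]*q[4]); p=p+T@[L[5],0,L[2]]
    T=T@R('y',q[5]); T=T@R('z',s[3]*q[6]); p=p+T@[0,0,L[3]]
    return p,T
import itertools
best=None
for s in itertools.product((-1,1),repeat=3):
    s=(-1,)+s[:2]+(1,)
    r=least_squares(lambda L: np.concatenate([fk(q,L,s)[0]-p for q,p in S]),[300,400,400,250,0,0])
    if best is None or r.cost<best[0]: best=(r.cost,s,r.x,r.fun)
print(best[0],best[1],best[2].round(1)); print(best[3].round(1)); print(fk(S[0][0],best[2],best[1])[1].round(2))
E
```

```text
7.857416139617331 [-0.37276349 -0.41422526 -0.37858002] [480.44373973 461.56596756  72.82824995] [-0.413, 0.915, -0.733, 1.575, 0.731, 0.937, -1.08]
988.1254361033094 (-1, -1, -1, 1) [2.2811e+03 5.7100e+02 3.6270e+02 2.3337e+03 1.1100e+01 1.9000e+00]
[ 23.5  16.7  -7.5   4.6  13.3   3.3   0.3  13.8   4.1 -10.6  15.5  -0.2
  12.6  12.6   0.2]
[[-0.43  0.9  -0.  ]
 [ 0.9   0.43  0.  ]
 [ 0.    0.   -1.  ]]
```

View pics/w12b.png

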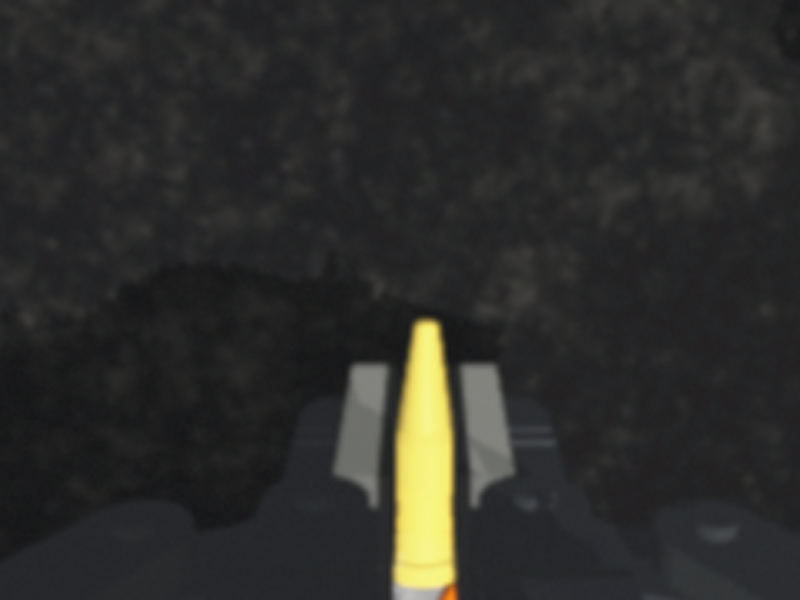

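```bash
python3 - <<'E'
from h import *
im,d,c=load("w12"); hsv=cv2.cvtColor(im,cv2.COLOR_RGB2HSV)
m=cv2.inRange(hsv,(20,100,100),(35,255,255)); m[310:]=0; m[:,300:]=0;m[:,:200]=0
P=cloud(c,d)
for y in range(214,300,8):
    x=np.nonzero(m[y])[0]
    if len(x): print(y,x.min(),x.max(),np.nanmedian(P[y,x.min()+4:x.max()-3],axis=0).round(1))
E
```

```text
222 253 262 [476.9 477.8 100. ]
230 252 263 [478.  474.3 101.1]
238 250 264 [478.9 470.8 102. ]
246 249 265 [480.1 467.1 103.3]
254 248 265 [480.9 463.6 104.3]
262 248 265 [482.4 459.6 104.9]
270 248 265 [483.8 455.5 105. ]
278 248 265 [485.  451.6 105.7]
286 248 266 [486.4 447.9 106.3]
294 249 266 [487.9 444.3 107.5]
```

Request:
step_arm([
  [[0,-10,-20,41,0,0,-0.11],[0,-10,-40,41,0,0,-0.11],[0,-10,-40,41,0,0,-0.11],[0,-10,-40,41,0,0,-0.11],[0,0,-40,0,0,0,-0.11],[0,0,-40,0,0,0,-0.11],[0,0,-40,0,0,0,-0.11],[0,0,-40,0,0,0,-0.11],[0,0,-40,0,0,0,-0.11],[0,0,-40,0,0,0,-0.11]],
])

```text
clock: 14.63
eef_pos: [448.0, 113.7, 193.9]
tool_rot: [3.137, 0.008, 0.786]
force: [1.1, -0.3, 0.8]
width: 7.6
```

Request:
step_arm([
  [[0,0,-40,0,0,0,-0.11],[0,0,-40,0,0,0,-0.11],[0,15,-40,0,0,0,-0.11],[0,15,-40,0,0,0,-0.11],[0,30,-40,0,0,0,0],[0,30,-40,-20,0,0,0],[0,30,-30,-40,0,0,0],[0,0,0,-40,0,0,0],[0,0,0,0,0,0,0],[0,0,0,0,0,0,0]],
])

```text
clock: 15.47
eef_pos: [545.1, -127.4, 107.9]
tool_rot: [3.14, 0.013, 0.351]
force: [-0.3, 0.1, 0.2]
width: 7.6
```

```bash
python3 - <<'E'
from h import *
snap("wrist","w13"); im,d,c=load("w13"); st=ctrl.read_state(); print(st['width'],st['force'],st['eef_pos'],st['tool_rot'],st['qpos'].round(3).tolist())
E
```

```text
7.78118619834359 [-0.87170224 -0.35608987 -0.45684621] [ 546.904782   -126.83221148  109.94932718] [3.13838963 0.00859919 0.35215397] [0.43, 0.666, -0.399, 1.851, 0.389, 0.708, -1.412]
```

View pics/w13.png

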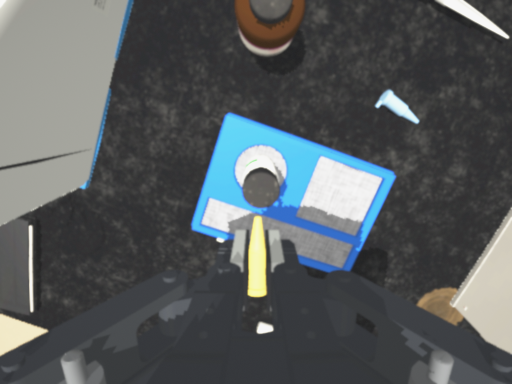

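Request:
step_arm([
  [[0,3,-18,0,0,0,0],[0,4,-20,0,0,0,0],[0,4,-20,0,0,0,0],[0,3,-16,0,0,0,0],[0,0,0,-25,0,0,0],[0,0,0,-25,0,0,0],[0,0,0,-25,0,0,0],[0,0,0,0,0,0,0],[0,0,0,0,0,0,0]],
])

```text
clock: 16.27
eef_pos: [562.0, -201.0, 36.4]
tool_rot: [3.137, 0.007, 0.352]
force: [-0.0, 1.1, 0.9]
width: 7.6
```

```bash
python3 - <<'E'
from h import *
snap("wrist","w14"); im,d,c=load("w14"); st=ctrl.read_state(); print(st['width'],st['force'],st['eef_pos'],st['tool_rot'])
E
```

```text
7.5405442725026814 [ 0.3607171  -0.76548636  0.45055003] [ 563.01946151 -201.27126868   37.27961712] [3.13535256 0.00491423 0.35213665]
```

View pics/w14.png

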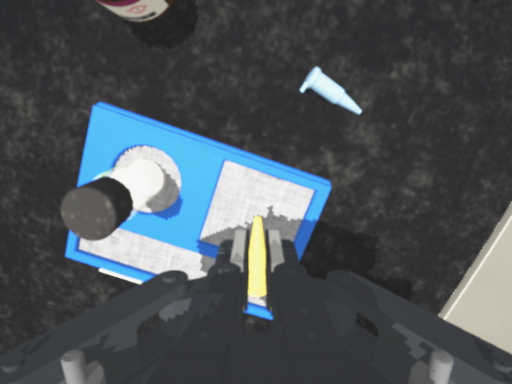

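Centred over the pocket (TCP (562,-201)). Lower about 50 mm.

Request:
step_arm([
  [[0,-1,0,-20,0,0,0],[0,0,0,-15,0,0,0],[0,0,0,-8,0,0,0],[0,0,0,-4,0,0,0],[0,0,0,-3,0,0,0],[0,0,0,0,0,0,0],[0,0,0,0,0,0,0]],
])

```text
clock: 16.9
eef_pos: [561.5, -202.0, -14.0]
tool_rot: [3.136, 0.006, 0.351]
force: [1.1, 0.4, 1.0]
width: 7.7
```

Request:
step_arm([
  [[0,0,0,-1,0,0,0],[0,0,0,0,0,0,0],[0,0,0,0,0,0,0]],
])

```text
clock: 17.15
eef_pos: [561.6, -201.9, -14.1]
tool_rot: [3.135, 0.006, 0.351]
force: [-2.4, 0.7, 10.2]
width: 7.6
```

Request:
step_arm([
  [[0.2,0,0,0,0,0,0],[0.25,0,0,0,0,0,0],[0.25,0,0,3,0,0,0],[0.25,0,0,10,0,0,0],[0.3,0,0,25,0,0,0],[0.4,0,0,35,0,0,0],[0.5,0,0,40,0,0,0],[0.5,-10,0,40,0,0,0],[0.5,-20,0,40,0,0,0],[0.5,-20,0,40,0,0,0]],
])

```text
clock: 17.98
eef_pos: [512.5, -200.9, 213.6]
tool_rot: [3.137, 0.007, 0.352]
force: [-0.2, -1.5, 0.0]
width: 42.8
```

```bash
python3 - <<'E'
from h import *
snap("wrist","w15"); im,d,c=load("w15"); st=ctrl.read_state(); print(st['width'],st['force'],st['eef_pos'],st['tool_rot'])
E
```

```text
42.872951064157924 [-3.45883529  0.75708007  3.08811396] [ 512.08213979 -202.21512764  220.26160035] [3.13078864 0.00383668 0.35106093]
```

View pics/w15.png

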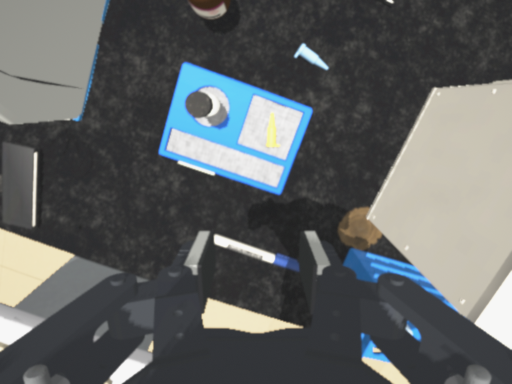

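Yellow tube lies in the pocket at (272,130). Now to the tweezers.

Request:
step_arm([
  [[0.5,-20,30,0,0,0,0.111],[0.5,-20,30,0,0,0,0.111],[0.5,-20,30,0,0,0,0.111],[0.5,-20,30,0,0,0,0.111],[0.5,0,38,0,0,0,0.111],[0.5,0,38,0,0,0,0.111],[0.5,0,38,0,0,0,0.111],[0.5,0,38,0,0,0,0.111],[0.5,0,38,0,0,0,0.111],[0.5,0,38,0,0,0,0.111]],
])

```text
clock: 18.87
eef_pos: [432.5, 147.9, 211.8]
tool_rot: [3.136, 0.008, 1.467]
force: [1.5, 0.7, 0.4]
width: 42.4
```

Request:
step_arm([
  [[0.5,-10,27,-15,0,0,0],[0.5,-10,27,-15,0,0,0],[0.5,-10,0,-15,0,0,0],[0.5,0,0,-15,0,0,0],[0.5,0,0,0,0,0,0],[0.5,0,0,0,0,0,0]],
])

```text
clock: 19.37
eef_pos: [402.7, 200.1, 151.4]
tool_rot: [3.138, 0.008, 1.462]
force: [1.1, 0.2, -0.4]
width: 42.8
```

```bash
python3 - <<'E'
from h import *
snap("wrist","w16"); im,d,c=load("w16"); st=ctrl.read_state(); print(st['width'],st['force'],st['eef_pos'],st['tool_rot'],st['qpos'].round(3))
cv2.imwrite("pics/w16b.png",cv2.resize(im[:,:,::-1],(800,600),interpolation=cv2.INTER_CUBIC))
E
```

```text
42.73582830778739 [ 0.19577002  0.07614172 -0.04498162] [403.43239267 200.31109337 151.91998164] [3.13659936 0.00737724 1.46098283] [-0.008  0.535 -0.747  2.104  0.572  0.714 -1.244]
```

View pics/w16b.png

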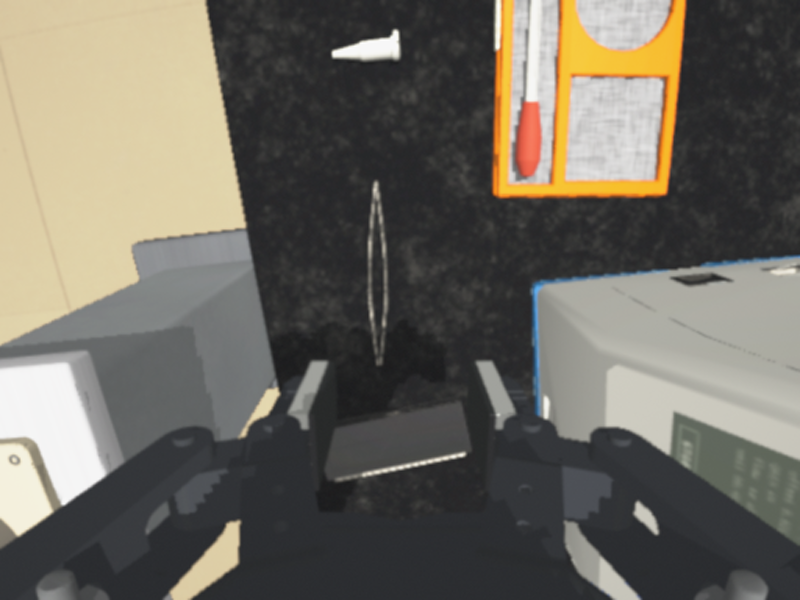

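```bash
python3 - <<'E'
from h import *
im,d,c=load("w16"); f=lambda u,z: onz(c,np.array(u,float)*.64,z)[:,:2]
t=f([(376,183),(379.5,364),(377.5,275)],5); print(t.round(1),t[:2].mean(0)); v=t[0]-t[1]; print(np.arctan2(v[1],v[0]),np.linalg.norm(v))
crop(im,340,170,420,375,"ct2")
E
```

```text
[[394.3 260.8]
 [381.5 137.5]
 [388.  201.4]] [387.91860216 199.14729711]
1.467646241440627 123.98663059807015
ct2 px/pixel 4.545454545454546 origin 217.6 108.8
```

View pics/ct2.png

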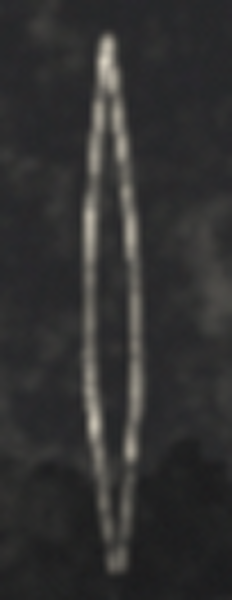

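Request:
step_arm([
  [[0.4,-5,-0.3,-20,0,0,0],[0.4,-5,-0.3,-25,0,0,0],[0.4,-5,-0.4,-25,0,0,0],[0.4,-0.5,0,-25,0,0,0],[0.4,0,0,-15,0,0,0],[0.4,0,0,0,0,0,0],[0.4,0,0,0,0,0,0]],
])

```text
clock: 20.0
eef_pos: [388.4, 199.3, 41.8]
tool_rot: [3.136, 0.007, 1.46]
force: [1.1, 0.3, 0.1]
width: 33.9
```

```bash
python3 - <<'E'
from h import *
st=ctrl.read_state(); print(st['width'],st['force'],st['eef_pos'],st['tool_rot'],st['qpos'].round(3))
E
```

```text
33.89126520345284 [1.06287969 0.3160921  0.07434496] [388.41449328 199.30465733  41.84110425] [3.13630161 0.00740705 1.46042961] [-0.21   0.694 -0.491  2.225  0.861  0.422 -1.526]
```

Request:
step_arm([
  [[0.4,0,0,-10,0,0,0],[0.4,0,0,-10,0,0,0],[0.4,0,0,-10,0,0,0],[0.4,0,0,-10,0,0,0],[0.4,0,0,-8,0,0,0],[0.4,0,0,-6,0,0,0],[0.4,0,0,0,0,0,0],[0.4,0,0,0,0,0,0]],
])

```text
clock: 20.67
eef_pos: [389.0, 199.7, -11.6]
tool_rot: [3.135, 0.006, 1.46]
force: [-0.4, -0.2, 0.2]
width: 34.0
```

```bash
python3 - <<'E'
from h import *
snap("wrist","w17"); im,d,c=load("w17");st=ctrl.read_state(); print(st['width'],st['force'],st['eef_pos'],st['tool_rot'],st['qpos'].round(3))
cv2.imwrite("pics/w17b.png",cv2.resize(im[120:300,130:370,::-1],(800,600),interpolation=cv2.INTER_CUBIC))
E
```

```text
34.27073494148091 [-0.68551206 -0.43468252  0.0050457 ] [388.90311865 199.67839437 -11.51316771] [3.1349561  0.00589992 1.46011719] [-0.323  0.788 -0.327  2.244  1.067  0.273 -1.718]
```

View pics/w17b.png

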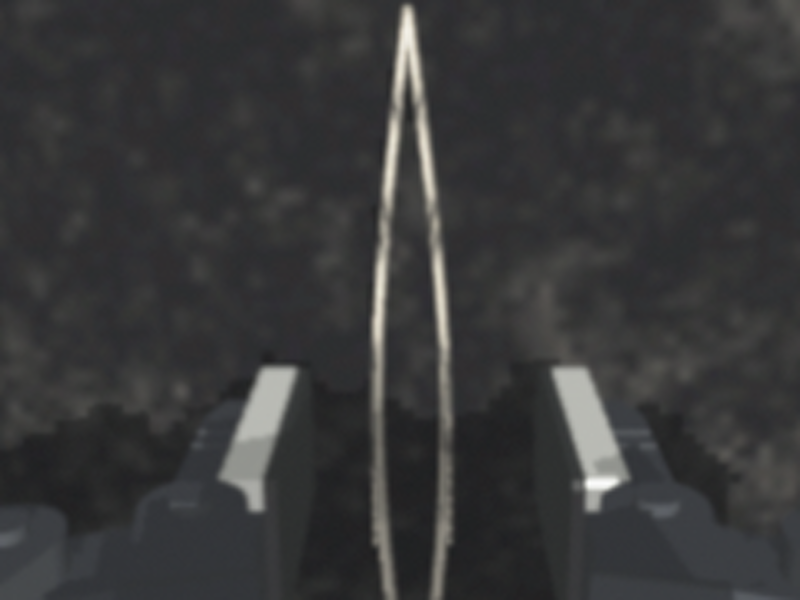

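Request:
step_arm([
  [[0.4,0,0,-4,0,0,0],[0.4,0,0,-3,0,0,0],[0.4,0,0,-1,0,0,0],[0.3,0,0,0,0,0,0],[0,0,0,0,0,0,0],[0,0,0,0,0,0,0],[0,0,0,0,0,0,0],[0,0,0,0,0,0,0],[0,0,0,0,0,0,0],[0,0,0,0,0,0,0]],
])

```text
clock: 21.55
eef_pos: [387.5, 200.1, -19.2]
tool_rot: [3.136, 0.006, 1.462]
force: [-3.1, -0.1, 17.6]
width: 9.3
```

Request:
step_arm([
  [[0,0,0,5,0,0,0],[0,0,0,10,0,0,0],[0,0,0,15,0,0,0],[0,0,0,20,0,0,0],[0,0,0,20,0,0,0],[0,0,0,20,0,0,0],[0,0,0,0,0,0,0]],
])

```text
clock: 22.13
eef_pos: [389.2, 200.1, 72.3]
tool_rot: [3.133, 0.004, 1.46]
force: [0.5, 0.3, -0.4]
width: 9.7
```

```bash
python3 - <<'E'
from h import *
snap("wrist","w18"); im,d,c=load("w18"); st=ctrl.read_state(); print(st['width'],st['force'],st['eef_pos'],st['tool_rot'],st['qpos'].round(3).tolist())
cv2.imwrite("pics/w18b.png",cv2.resize(im[90:330,96:416,::-1],(800,600),interpolation=cv2.INTER_CUBIC))
P=cloud(c,d)
for y in range(120,300,14):
    r=P[y,225:290,2]; print(y,np.nanmax(r).round(1),end='; ')
E
```

```text
9.506482853877648 [-0.22086107 -0.34726686 -0.54772753] [388.91166652 199.57503543  70.94927742] [3.13418022 0.00531026 1.45978797] [-0.122, 0.656, -0.62, 2.209, 0.822, 0.518, -1.497]
120 2.9; 134 101.7; 148 101.0; 162 101.3; 176 101.9; 190 101.5; 204 101.5; 218 100.9; 232 103.1; 246 117.5; 260 130.2; 274 141.5; 288 150.1;
```

View pics/w18b.png

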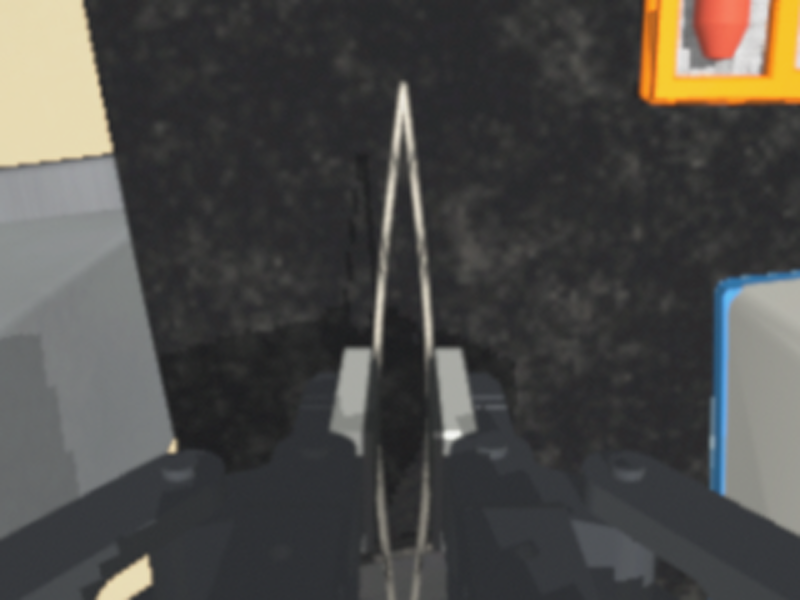

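```bash
python3 - <<'E'
from h import *
from scipy.spatial.transform import Rotation as Rn
im,d,c=load("w18"); P=cloud(c,d).reshape(-1,3); p0=np.array([388.91,199.58,70.95]); yaw=1.46
R=Rn.from_euler('z',yaw).as_matrix(); Q=(P-p0)@R   # x'=tool x, y'=left of it; tool y = -y'
m=(d.ravel()>0)&(d.ravel()<220)&(Q[:,2]>25); Q=Q[m]
for a in range(-10,80,8):
    s=Q[(Q[:,0]>=a)&(Q[:,0]<a+8)]
    for z0 in range(20,160,20):
        t=s[(s[:,2]>=z0)&(s[:,2]<z0+20)]
        if len(t)>5: print("x",a,"z",z0,"n",len(t),"y",t[:,1].min().round(),t[:,1].max().round())
E
```

```text
x -10 z 20 n 511 y -115.0 4.0
x -10 z 40 n 979 y -117.0 7.0
x -10 z 60 n 1078 y -43.0 42.0
x -10 z 80 n 2072 y -42.0 43.0
x -10 z 100 n 34 y -42.0 43.0
x -2 z 20 n 642 y -136.0 4.0
x -2 z 40 n 397 y -124.0 6.0
x -2 z 60 n 1241 y -36.0 36.0
x -2 z 80 n 1549 y -46.0 46.0
x -2 z 100 n 423 y -49.0 50.0
x 6 z 20 n 632 y -19.0 18.0
x 6 z 40 n 1284 y -19.0 18.0
x 6 z 60 n 3677 y -43.0 43.0
x 6 z 80 n 5993 y -56.0 58.0
x 6 z 100 n 10247 y -62.0 63.0
x 14 z 20 n 75 y -5.0 5.0
x 14 z 60 n 1145 y -41.0 40.0
x 14 z 80 n 4155 y -54.0 55.0
x 14 z 100 n 9280 y -62.0 62.0
x 14 z 120 n 604 y -19.0 20.0
x 22 z 20 n 85 y -5.0 5.0
x 22 z 100 n 252 y -19.0 19.0
x 22 z 120 n 177 y -19.0 19.0
x 30 z 20 n 85 y -4.0 4.0
x 38 z 20 n 88 y -4.0 3.0
x 46 z 20 n 98 y -3.0 2.0
x 54 z 20 n 92 y -2.0 1.0
x 62 z 20 n 10 y -1.0 0.0
```

Request:
step_arm([
  [[0,4,-20,4,0,0,0.023],[0,4,-30,4,0,0,0.023],[0,4,-33,4,0,0,0.023],[0,4,-33,4,0,0,0.023],[0,4,-33,4,0,0,0.023],[0,4,-33,0,0,0,0],[0,4,-33,0,0,0,0],[0,4,-33,0,0,0,0],[0,4,-33,0,0,0,0],[0,0,0,0,0,0,0]],
])

```text
clock: 23.02
eef_pos: [422.5, -89.7, 88.0]
tool_rot: [3.14, 0.012, 1.565]
force: [0.4, -0.9, -0.2]
width: 9.3
```

Request:
step_arm([
  [[0,16,-15,0,0,0,0.01],[0,22,-20,0,0,0,0],[0,22,-20,0,0,0,0],[0,16,-12,0,0,0,0],[0,8,-6,0,0,0,0],[0,0,0,0,0,0,0],[0,0,0,0,0,0,0]],
])

```text
clock: 23.6
eef_pos: [506.9, -154.4, 88.4]
tool_rot: [3.139, 0.007, 1.586]
force: [-0.3, 0.5, -0.9]
width: 9.5
```

```bash
python3 - <<'E'
from h import *
snap("wrist","w19"); im,d,c=load("w19"); st=ctrl.read_state(); print(st['width'],st['force'],st['eef_pos'],st['tool_rot'],st['qpos'].round(3).tolist())
E
```

```text
9.494470698207468 [ 0.17299371  0.7342376  -0.34286699] [ 506.41643251 -153.91066888   88.61447825] [3.13904753 0.00680954 1.58685798] [0.727, 0.751, -0.768, 1.956, 0.777, 0.754, -0.491]
```

View pics/w19.png

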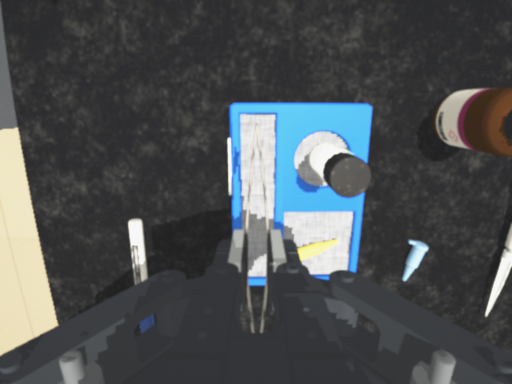

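```bash
python3 - <<'E'
from h import *
im,d,c=load("w19")
print(onz(c,[(241,114),(275,114),(277,228),(248,277)],5).round(1)[:,:2])
print("tray",onz(c,[(231,103),(371,103),(357,283)],10).round(1)[:,:2])
P=cloud(c,d); print("tip",P[126,254:262].round(0).tolist())
crop(im,350,150,440,300,"c19")
E
```

```text
[[ 494.4  -90.4]
 [ 521.1  -90. ]
 [ 525.9 -186.4]
 [ 500.9 -235.4]]
tray [[ 486.9  -82.2]
 [ 594.8  -80. ]
 [ 600.8 -237.9]]
tip [[505.0, -100.0, 6.0], [506.0, -93.0, 115.0], [506.0, -93.0, 117.0], [507.0, -93.0, 117.0], [508.0, -99.0, 6.0], [509.0, -99.0, 7.0], [509.0, -99.0, 7.0], [510.0, -99.0, 7.0]]
c19 px/pixel 6.25 origin 224.0 96.0
```

View pics/c19.png

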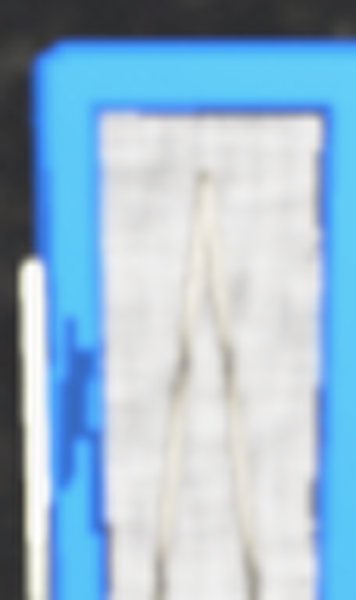

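```bash
python3 - <<'E'
from h import *
for n in ("top0","w2","w6","w13","w14","w15","w19"):
    im,d,c=load(n); hsv=cv2.cvtColor(im,cv2.COLOR_RGB2HSV)
    m=cv2.inRange(hsv,(95,150,90),(125,255,255)); k,l,st,ce=cv2.connectedComponentsWithStats(m)
    # component nearest projected tray frame
    best=None
    W=onz(c,np.argwhere(m)[:,::-1],10)[:,:2]; lab=l[m>0]
    sel=(abs(W[:,0]-542)<64)&(abs(W[:,1]+162)<88); r=cv2.minAreaRect(W[sel].astype(np.float32)); print(n,sel.sum(),np.round(r[0],1),np.round(r[1],1),round(r[2],2))
im,d,c=load("w19"); P=cloud(c,d)
m=(P[...,2]>108)&(P[...,2]<125)
for y in range(124,232,10):
    x=np.nonzero(m[y,235:285])[0]+235
    if len(x): print(y,x.min(),x.max(),P[y,x].mean(0).round(1))
E
```

```text
top0 969 [ 543.  -161.3] [114.5 163.4] 1.28
w2 3698 [ 542.5 -160.9] [113.5 161.6] 0.54
w6 4842 [ 542.5 -160.8] [113.5 161.6] 0.87
w13 9110 [ 543.4 -160.5] [112.9 160.4] 0.96
w14 13615 [ 543.4 -161. ] [113.3 158.3] 0.84
w15 5312 [ 542.2 -161.3] [113.5 160.8] 0.75
w19 9022 [ 541.9 -160.2] [111.7 159.6] 0.97
124 255 257 [506.1 -91.8 115.6]
134 254 258 [506.2 -96.1 116.2]
144 253 259 [ 506.2 -100.5  116.4]
154 252 261 [ 506.5 -104.9  116.3]
164 251 262 [ 506.9 -109.3  116.8]
174 250 263 [ 507.1 -113.9  116.8]
184 249 264 [ 507.2 -118.7  116.5]
194 248 265 [ 507.4 -123.4  116.6]
204 247 266 [ 507.6 -128.2  116.8]
214 246 267 [ 506.9 -133.2  116.5]
224 245 267 [ 505.9 -138.2  116.6]
```

Request:
step_arm([
  [[0,0.6,-4,-10,0,0,0],[0,0,-4,-20,0,0,0],[0,0,0,-25,0,0,0],[0,0,0,-20,0,0,0],[0,0,0,-10,0,0,0],[0,0,0,0,0,0,0],[0,0,0,0,0,0,0]],
])

```text
clock: 24.23
eef_pos: [507.9, -162.2, 4.2]
tool_rot: [3.138, 0.007, 1.587]
force: [0.6, 0.3, -0.4]
width: 9.4
```

```bash
python3 - <<'E'
from h import *
snap("wrist","w20"); im,d,c=load("w20"); st=ctrl.read_state(); print(st['width'],st['force'],st['eef_pos'],st['tool_rot'],st['qpos'].round(3).tolist())
E
```

```text
9.216273549436162 [ 0.77787666 -1.16880806  1.06197054] [ 508.64042159 -162.35671127    4.90536048] [3.13626727 0.00737531 1.58682268] [0.657, 0.871, -0.634, 1.983, 0.939, 0.605, -0.61]
```

View pics/w20.png

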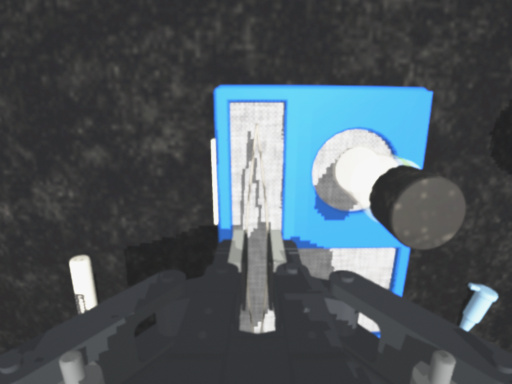

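Request:
step_arm([
  [[0,-0.5,0,-8,0,0,0],[0,0,0,-6,0,0,0],[0,0,0,-3,0,0,0],[0,0,0,-1.5,0,0,0],[0,0,0,-1,0,0,0],[0,0,0,0,0,0,0],[0,0,0,0,0,0,0]],
])

```text
clock: 24.87
eef_pos: [507.6, -163.0, -14.1]
tool_rot: [3.137, 0.009, 1.586]
force: [-2.4, -0.1, 11.2]
width: 9.1
```

Request:
step_arm([
  [[0,0,0,1,0,0,0],[0.2,0,0,0.5,0,0,0],[0.2,0,0,0.5,0,0,0],[0.25,0,0,3,0,0,0],[0.3,0,0,10,0,0,0],[0.3,0,0,25,0,0,0],[0.3,0,0,40,0,0,0],[0.4,0,0,40,0,0,0],[0.5,0,0,40,0,0,0],[0.5,0,0,40,0,0,0]],
])

```text
clock: 25.7
eef_pos: [507.3, -162.4, 186.7]
tool_rot: [3.138, 0.007, 1.587]
force: [0.6, -0.6, -0.3]
width: 42.6
```

```bash
python3 - <<'E'
from h import *
snap("wrist","w21"); im,d,c=load("w21"); st=ctrl.read_state(); print(st['width'],st['force'],st['eef_pos'],st['tool_rot'],st['qpos'].round(3).tolist())
cv2.imwrite("pics/w21b.png",cv2.resize(im[:,:,::-1],(800,600),interpolation=cv2.INTER_CUBIC))
E
```

```text
42.806836100914886 [2.00794872 0.50528539 4.3271626 ] [ 512.18219244 -162.24218834  193.94067835] [3.12591094 0.01019383 1.58686041] [0.828, 0.622, -0.9, 1.855, 0.61, 0.946, -0.333]
```

View pics/w21b.png

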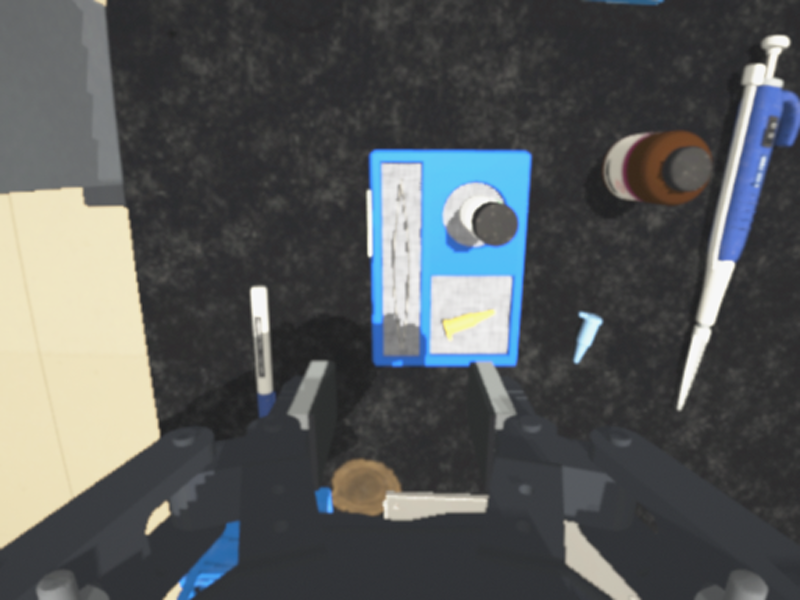

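Blue tray is complete: the tweezers lie in the slot at (402,260), vial (480,222), yellow tube (468,320). Now the dye bottle (cap at (690,169)).

```bash
python3 - <<'E'
from h import *
im,d,c=load("w21"); f=lambda u,z: onz(c,np.array(u,float)*.64,z)[:,:2].round(1).tolist()
P=cloud(c,d); print("cap",f([(690,169)],78))
Q=P[int(120*.64):int(215*.64),int(600*.64):int(715*.64)].reshape(-1,3)
for lo,hi in ((74,84),(45,60),(10,45)):
    q=Q[(Q[:,2]>lo)&(Q[:,2]<hi)]; print(lo,len(q),q.min(0).round(1),q.max(0).round(1),q.mean(0).round(1))
hsv=cv2.cvtColor(im,cv2.COLOR_RGB2HSV)
m=box(cv2.inRange(hsv,(90,60,120),(110,255,255)),560,300,620,375); print("bt",rect(c,m,6))
for y in range(201,235,4):
    x=np.nonzero(m[y])[0]
    if len(x): print(y,x.min(),x.max(),onz(c,[[(x.min()+x.max())/2,y]],6).round(1)[0,:2])
E
```

```text
cap [[671.2, -89.5]]
74 663 [ 657.7 -101.7   74. ] [682.2 -77.1  81.1] [668.8 -89.2  78.7]
45 319 [ 647.7 -110.8   45. ] [667.1 -67.6  60. ] [652.6 -89.5  52.6]
10 587 [ 647.3 -110.9   10.3] [670.  -66.7  45. ] [652.6 -89.   28.7]
bt (168, ((654.6636962890625, -217.4322052001953), (19.263702392578125, 42.653133392333984), 1.0830628871917725), array([ 652.0314 , -214.41507], dtype=float32))
201 370 380 [ 650.9 -198.7]
205 374 385 [ 657.1 -203.7]
209 372 383 [ 655.3 -208.8]
213 371 381 [ 654.1 -213.9]
217 369 379 [ 652.3 -219.1]
221 369 377 [ 651.7 -224.3]
225 368 374 [ 649.9 -229.6]
229 367 372 [ 648.6 -234.9]
```

Request:
step_arm([
  [[0.7,19,9,-5,0,0,-0.109],[1,20,9,-5,0,0,-0.109],[1,20,9,-5,0,0,-0.109],[1,20,9,-5,0,0,-0.109],[1,20,9,-5,0,0,-0.109],[1,20,9,-5,0,0,-0.109],[1,20,9,-5,0,0,-0.109],[1,18,9,-5,0,0,-0.109],[1,0,0,0,0,0,-0.109],[1,0,0,0,0,0,-0.109]],
])

```text
clock: 26.58
eef_pos: [665.3, -88.9, 144.0]
tool_rot: [3.138, 0.008, 0.493]
force: [-0.0, 0.0, 0.1]
width: 85.5
```

```bash
python3 - <<'E'
from h import *
snap("wrist","w22"); im,d,c=load("w22"); st=ctrl.read_state(); print(st['width'],st['force'],st['eef_pos'],st['tool_rot'],st['qpos'].round(3).tolist())
P=cloud(c,d).reshape(-1,3); P=P[(abs(P[:,0]-669)<35)&(abs(P[:,1]+89)<35)]
for lo,hi in ((74,84),(10,45)):
    q=P[(P[:,2]>lo)&(P[:,2]<hi)]; print(lo,len(q),q.min(0).round(1),q.max(0).round(1),q.mean(0).round(1))
E
```

```text
85.50462438366479 [-0.88009591 -0.13614123 -0.40084253] [664.95919606 -89.64076346 144.3413136 ] [3.13764081 0.00794078 0.48747344] [0.379, 0.781, -0.526, 1.503, 0.447, 0.984, -1.357]
74 803 [ 658.  -101.3   74. ] [683.  -76.5  80.9] [671.  -88.7  78.8]
10 225 [ 664.5 -100.9   10.1] [692.3 -66.9  45. ] [686.1 -78.8  29.3]
```

View pics/w22.png

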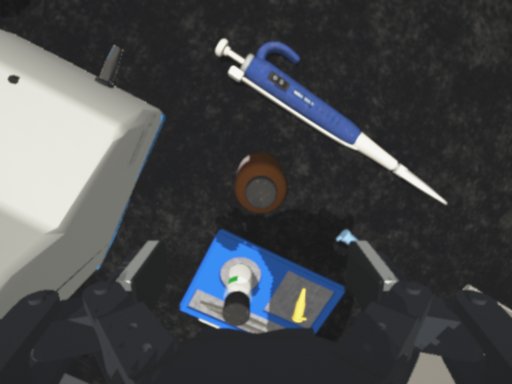

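Request:
step_arm([
  [[1,2.5,0.4,-20,0,0,0],[1,2.5,0.3,-20,0,0,0],[1,0,0,-25,0,0,0],[1,0,0,-25,0,0,0],[1,0,0,-25,0,0,0],[1,0,0,-20,0,0,0],[1,0,0,-12,0,0,0],[1,0,0,0,0,0,0],[1,0,0,0,0,0,0]],
])

```text
clock: 27.38
eef_pos: [669.7, -90.0, -2.2]
tool_rot: [3.137, 0.008, 0.497]
force: [0.5, 0.5, 0.3]
width: 85.6
```

Request:
step_arm([
  [[0,0,0,0,0,0,0],[0,0,0,0,0,0,0],[0,0,0,0,0,0,0],[0,0,0,0,0,0,0],[0,0,0,0,0,0,0],[0,0,0,0,0,0,0],[0,0,0,0,0,0,0]],
])

```text
clock: 27.97
eef_pos: [670.9, -90.1, -0.6]
tool_rot: [3.136, 0.006, 0.496]
force: [-1.0, 0.4, 6.3]
width: 42.1
```

Request:
step_arm([
  [[0,0,0,15,0,0,0],[0,0,0,30,0,0,0],[0,0,0,40,0,0,0],[0,0,0,40,0,0,0],[0,0,0,40,0,0,0],[0,-5,0,40,0,0,0],[0,-10,0,40,0,0,0],[0,-10,0,25,0,0,0],[0,0,0,0,0,0,0],[0,0,0,0,0,0,0]],
])

```text
clock: 28.8
eef_pos: [645.2, -90.1, 270.6]
tool_rot: [3.134, 0.005, 0.496]
force: [0.2, -0.9, -1.2]
width: 42.1
```

```bash
python3 - <<'E'
from h import *
snap("wrist","w23"); im,d,c=load("w23"); st=ctrl.read_state(); print(st['width'],st['force'],st['eef_pos'],st['tool_rot'],st['qpos'].round(3).tolist())
E
```

```text
41.98887507830248 [ 1.32105664 -0.38038765 -3.15448731] [644.34918442 -90.41206415 268.41995013] [3.13612791 0.00762558 0.49592714] [0.419, 0.635, -0.583, 1.427, 0.368, 1.193, -1.287]
```

View pics/w23.png

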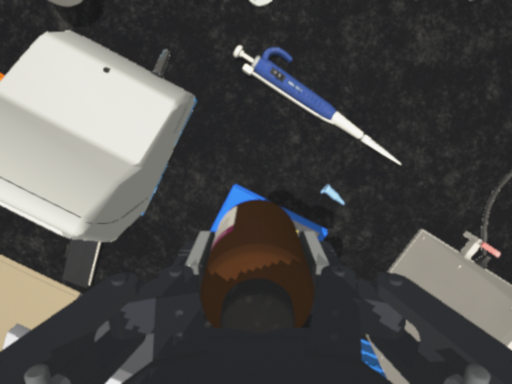

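Request:
step_arm([
  [[0,-8,25,0,0,0,0],[0,-8,35,0,0,0,0],[0,-8,37,0,0,0,0],[0,-8,37,0,0,0,0],[0,-8,37,0,0,0,0],[0,-8,37,0,0,0,0],[0,-8,37,0,0,0,0],[0,-8,37,0,0,0,0],[0,-8,37,0,0,0,0],[0,-8,37,0,0,0,0]],
])

```text
clock: 29.68
eef_pos: [563.4, 266.9, 265.7]
tool_rot: [3.137, 0.012, 0.496]
force: [0.6, 0.7, -1.5]
width: 42.4
```

Request:
step_arm([
  [[0,-6,35,0,0,0,0],[0,-4,25,0,0,0,0],[0,-2,15,0,0,0,0],[0,0,0,0,0,0,0],[0,0,0,0,0,0,0]],
])

```text
clock: 30.1
eef_pos: [551.7, 341.1, 265.8]
tool_rot: [3.137, 0.011, 0.498]
force: [0.5, -0.7, -1.3]
width: 42.0
```

```bash
python3 - <<'E'
from h import *
snap("wrist","w24"); im,d,c=load("w24"); st=ctrl.read_state(); print(st['width'],st['force'],st['eef_pos'],st['tool_rot'],st['qpos'].round(3).tolist())
hsv=cv2.cvtColor(im,cv2.COLOR_RGB2HSV)
E
```

```text
41.989047351478334 [-0.29847904 -0.55647089 -2.38422859] [552.64041055 339.47590555 266.0312642 ] [3.13543316 0.01090029 0.49584494] [-0.266, 0.64, -0.59, 1.427, 0.368, 1.197, -1.978]
```

View pics/w24.png

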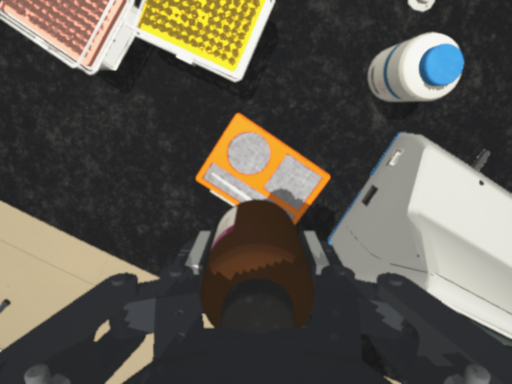

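```bash
python3 - <<'E'
from h import *
im,d,c=load("w24"); hsv=cv2.cvtColor(im,cv2.COLOR_RGB2HSV)
m=cv2.inRange(hsv,(0,0,90),(180,70,255)); k,l,st,ce=cv2.connectedComponentsWithStats(m,connectivity=4)
i=l[152,248]; print(st[i],onz(c,[ce[i]],5)); 
W=onz(c,np.argwhere(l==i)[:,::-1],5)[:,:2].astype(np.float32); print(cv2.minEnclosingCircle(W))
im,d,c=load("w7"); hsv=cv2.cvtColor(im,cv2.COLOR_RGB2HSV)
m=cv2.inRange(hsv,(0,0,90),(180,70,255)); k,l,st,ce=cv2.connectedComponentsWithStats(m,connectivity=4)
for p in ((276,70),(329,75)):
    i=l[p[1],p[0]]; W=onz(c,np.argwhere(l==i)[:,::-1],5)[:,:2].astype(np.float32); print(st[i],W.mean(0),cv2.minAreaRect(W))
E
```

```text
[ 228  133   42   41 1354] [[551.86206162 353.33093288   5.        ]]
((551.4776611328125, 353.10101318359375), 29.10251808166504)
[ 255   48   42   45 1465] [552.44525 352.9884 ] ((552.1050415039062, 352.4095153808594), (56.949214935302734, 58.10631561279297), 89.34066009521484)
[ 306   52   47   47 1890] [545.72107 277.76517] ((545.3572387695312, 277.56298828125), (60.6756706237793, 58.90863800048828), 84.84709930419922)
```

Request:
step_arm([
  [[0,0,6,-25,0,0,0],[0,0,7,-35,0,0,0],[0,0,0,-35,0,0,0],[0,0,0,-35,0,0,0],[0,0,0,-35,0,0,0],[0,0,0,-35,0,0,0],[0,0,0,-25,0,0,0],[0,0,0,-15,0,0,0],[0,0,0,0,0,0,0],[0,0,0,0,0,0,0]],
])

```text
clock: 30.98
eef_pos: [553.3, 352.8, 27.7]
tool_rot: [3.136, 0.008, 0.495]
force: [0.2, 0.2, -1.3]
width: 42.1
```

```bash
python3 - <<'E'
from h import *
snap("wrist","w25"); im,d,c=load("w25"); st=ctrl.read_state(); print(st['width'],st['force'],st['eef_pos'],st['tool_rot'],st['qpos'].round(3).tolist())
E
```

```text
41.741301003163535 [ 0.1050705   0.41228446 -0.7037474 ] [554.00542353 353.88154735  29.07443409] [3.13709331 0.00566501 0.4948394 ] [-0.348, 0.905, -0.466, 1.61, 0.541, 0.766, -2.137]
```

View pics/w25.png

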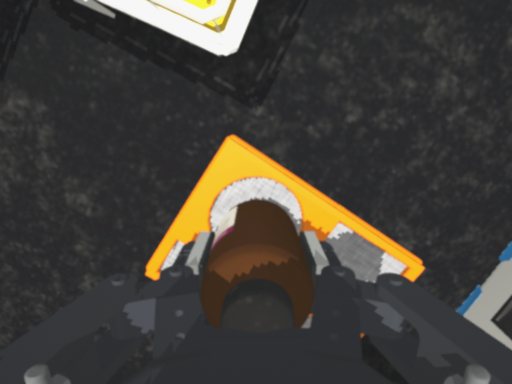

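Request:
step_arm([
  [[0,-1,-0.5,-8,0,0,0],[0,0,0,-7,0,0,0],[0,0,0,-4,0,0,0],[0,0,0,-2,0,0,0],[0,0,0,-1,0,0,0],[0,0,0,0,0,0,0],[0,0,0,0,0,0,0]],
])

```text
clock: 31.62
eef_pos: [552.0, 353.5, 6.0]
tool_rot: [3.137, 0.007, 0.496]
force: [0.8, -0.3, -1.4]
width: 41.7
```

Request:
step_arm([
  [[0,0,0,-1,0,0,0],[0,0,0,-1,0,0,0],[0,0,0,0,0,0,0],[0,0,0,0,0,0,0]],
])

```text
clock: 31.95
eef_pos: [552.0, 353.6, 4.4]
tool_rot: [3.137, 0.007, 0.496]
force: [-0.5, -0.5, 3.2]
width: 41.9
```

Request:
step_arm([
  [[0.6,0,0,0,0,0,0],[0.75,0,0,0,0,0,0],[0.9,0,0,0,0,0,0],[0.9,0,0,10,0,0,0],[0.9,0,0,30,0,0,0],[0.9,0,0,40,0,0,0],[0.9,0,0,40,0,0,0],[0.9,0,0,40,0,0,0],[0.9,0,-10,40,0,0,0],[0.9,0,-20,40,0,0,0]],
])

```text
clock: 32.78
eef_pos: [550.7, 327.5, 244.5]
tool_rot: [3.14, 0.005, 0.5]
force: [1.5, -0.0, 0.1]
width: 77.0
```

```bash
python3 - <<'E'
from h import *
snap("wrist","w26"); im,d,c=load("w26"); st=ctrl.read_state(); print(st['width'],st['force'],st['eef_pos'],st['tool_rot'],st['qpos'].round(3).tolist())
E
```

```text
77.05643092272405 [ 1.20398165 -2.2063156   3.9889634 ] [555.45010948 323.73984592 252.10440161] [ 3.13492897 -0.00481449  0.49389348] [-0.235, 0.634, -0.592, 1.482, 0.381, 1.138, -1.975]
```

View pics/w26.png

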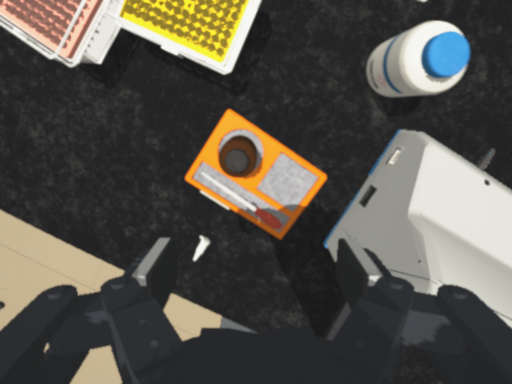

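Dye bottle stands in the orange well at (240,155); the dropper is undisturbed. Next, the blue tube at about (653,-217), axis 1.305 rad.

Request:
step_arm([
  [[0.7,6,-25,0,0,0,0.081],[0.5,8,-38,0,0,0,0.081],[0.5,8,-38,0,0,0,0.081],[0.5,8,-38,0,0,0,0.081],[0.5,8,-38,0,0,0,0.081],[0.5,8,-38,0,0,0,0.081],[0.5,8,-38,0,0,0,0.081],[0.5,8,-38,0,0,0,0.081],[0.5,8,-38,0,0,0,0.081],[0.5,8,-38,0,0,0,0.081]],
])

```text
clock: 33.67
eef_pos: [629.8, -44.4, 241.7]
tool_rot: [3.136, 0.008, 1.31]
force: [0.3, -0.3, -0.6]
width: 42.9
```

Request:
step_arm([
  [[0.5,7,-38,0,0,0,0],[0.5,7,-38,0,0,0,0],[0.5,7,-38,0,0,0,0],[0.5,0,-38,0,0,0,0],[0.5,0,0,-30,0,0,0],[0.5,0,0,-40,0,0,0],[0.5,0,0,-30,0,0,0],[0.5,0,0,0,0,0,0],[0.5,0,0,0,0,0,0]],
])

```text
clock: 34.42
eef_pos: [649.9, -194.2, 140.3]
tool_rot: [3.14, 0.008, 1.306]
force: [0.1, -0.4, -0.2]
width: 42.8
```

```bash
cat >> h.py <<'E'
def bt(n,zt=6,ymax=330):
    im,d,c=load(n); hsv=cv2.cvtColor(im,cv2.COLOR_RGB2HSV)
    m=cv2.inRange(hsv,(88,50,110),(109,200,255)); k,l,st,ce=cv2.connectedComponentsWithStats(m)
    W=onz(c,np.argwhere(m)[:,::-1],zt)[:,:2]; idx=np.argwhere(m)
    sel=(abs(W[:,0]-653)<30)&(abs(W[:,1]+217)<32); print(n,sel.sum(), cv2.minAreaRect(W[sel].astype(np.float32)))
    idx=idx[sel]; rows=[]
    for y in range(idx[:,0].min(),idx[:,0].max()+1,3):
        x=idx[idx[:,0]==y,1]
        if len(x): print(y,x.min(),x.max(),onz(c,[[(x.min()+x.max())/2,y]],zt).round(1)[0,:2])
E
python3 - <<'E'
from h import *
snap("wrist","w27"); im,d,c=load("w27"); st=ctrl.read_state(); print(st['width'],st['force'],st['eef_pos'],st['tool_rot'],st['qpos'].round(3).tolist())
bt("w27")
E
```

```text
42.98714848697825 [ 1.01597201 -0.74912651  1.00957306] [ 651.61322159 -193.99541169  142.48370876] [3.13563257 0.00690769 1.30610666] [0.642, 0.846, -0.751, 1.485, 0.636, 1.059, -0.521]
w27 188 ((648.9430541992188, -217.2445526123047), (41.8392219543457, 18.14534568786621), 75.52837371826172)
180 263 264 [ 656.6 -197.6]
183 252 270 [ 653.4 -200. ]
186 256 270 [ 654.6 -203.5]
189 258 269 [ 654.2 -206.7]
192 258 269 [ 653.4 -209.7]
195 258 269 [ 652.6 -212.8]
198 258 269 [ 651.8 -215.9]
201 258 269 [ 651. -219.]
204 259 269 [ 650.7 -222.3]
207 260 268 [ 649.8 -225.4]
210 261 268 [ 649.5 -228.7]
213 262 268 [ 649.2 -232. ]
216 262 267 [ 647.8 -235.1]
219 263 266 [ 647.  -238.3]
```

View pics/w27.png

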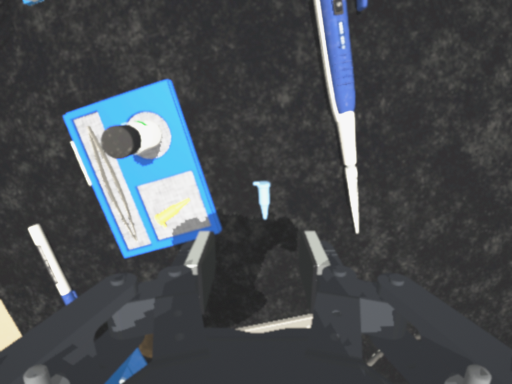

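Request:
step_arm([
  [[0.5,0,-12,-10,0,0,0.03],[0.5,0,-11,-20,0,0,0],[0.5,0,0,-25,0,0,0],[0.5,0,0,-20,0,0,0],[0.5,0,0,0,0,0,0],[0.5,0,0,0,0,0,0]],
])

```text
clock: 34.97
eef_pos: [652.1, -217.0, 68.1]
tool_rot: [3.135, 0.007, 1.336]
force: [1.9, -0.5, 0.4]
width: 42.8
```

```bash
python3 - <<'E'
from h import *
snap("wrist","w28"); im,d,c=load("w28"); st=ctrl.read_state(); print(st['width'],st['force'],st['eef_pos'],st['tool_rot'])
bt("w28")
cv2.imwrite("pics/w28b.png",cv2.resize(im[120:300,130:370,::-1],(800,600),interpolation=cv2.INTER_CUBIC))
E
```

```text
42.65158438655954 [0.25347584 1.24190157 0.59186541] [ 652.89512367 -216.92140353   69.03381855] [3.13284263 0.0070209  1.33622955]
w28 312 ((649.427001953125, -217.6762237548828), (40.685848236083984, 17.487346649169922), 76.46773529052734)
176 243 260 [ 653.5 -197.7]
179 241 264 [ 653.6 -200.2]
182 246 263 [ 654.6 -202.8]
185 247 262 [ 654.  -205.1]
188 248 262 [ 653.8 -207.5]
191 248 262 [ 653.3 -209.8]
194 248 262 [ 652.7 -212.1]
197 248 262 [ 652.1 -214.5]
200 248 262 [ 651.6 -216.9]
203 248 262 [ 651.  -219.2]
206 249 262 [ 650.8 -221.7]
209 250 261 [ 650.2 -224.1]
212 251 260 [ 649.7 -226.5]
215 251 260 [ 649.1 -228.9]
218 252 259 [ 648.5 -231.4]
221 253 259 [ 648.3 -233.9]
224 253 259 [ 647.7 -236.4]
```

View pics/w28b.png

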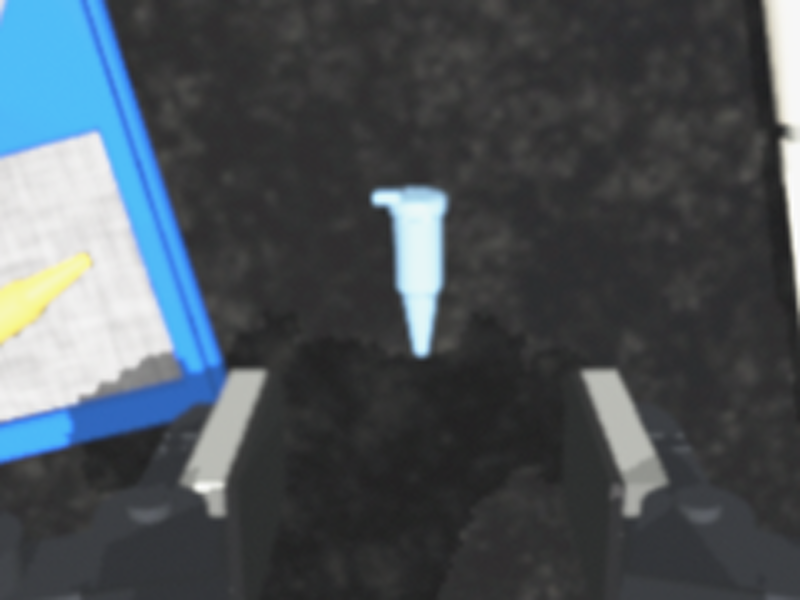

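Request:
step_arm([
  [[0.5,-1,1,-20,0,0,0],[0.5,0,0,-25,0,0,0],[0.4,0,0,-20,0,0,0],[0.4,0,0,-14,0,0,0],[0.4,0,0,-7,0,0,0],[0.4,0,0,-2,0,0,0],[0.4,0,0,0,0,0,0],[0.4,0,0,0,0,0,0]],
])

```text
clock: 35.68
eef_pos: [651.5, -216.3, -20.0]
tool_rot: [3.134, 0.007, 1.336]
force: [0.2, 0.3, -0.0]
width: 34.3
```

Request:
step_arm([
  [[0.3,0,0,0,0,0,0],[0,0,0,0,0,0,0],[0,0,0,0,0,0,0],[0,0,0,0,0,0,0],[0,0,0,0,0,0,0],[0,0,0,0,0,0,0],[0,0,0,0,0,0,0]],
])

```text
clock: 36.27
eef_pos: [650.3, -215.9, -19.1]
tool_rot: [3.136, 0.008, 1.336]
force: [-4.2, 0.8, 10.8]
width: 9.1
```

Request:
step_arm([
  [[0,0,0,5,0,0,0],[0,0,0,15,0,0,0],[0,0,0,30,0,0,0],[0,0,0,40,0,0,0],[0,0,0,40,0,0,0],[0,0,0,40,0,0,0],[0,0,0,40,0,0,0],[0,0,0,40,0,0,0],[0,0,0,20,0,0,0],[0,0,0,0,0,0,0]],
])

```text
clock: 37.1
eef_pos: [653.4, -215.7, 256.3]
tool_rot: [3.125, 0.007, 1.336]
force: [0.5, 0.4, 0.6]
width: 8.8
```

```bash
python3 - <<'E'
from h import *
snap("wrist","w29"); im,d,c=load("w29"); st=ctrl.read_state(); print(st['width'],st['force'],st['eef_pos'],st['tool_rot'],st['qpos'].round(2))
im2,d2,c2=load("w26"); print("dev edge",onz(c2,[(326,243),(362,187),(399,132)],3).round(0).tolist())
P=cloud(c2,d2).reshape(-1,3)
for z in (20,60,100,150,200): 
    q=P[(abs(P[:,2]-z)<10)&(P[:,1]>150)&(P[:,1]<240)&(P[:,0]>480)&(P[:,0]<640)]; print(z,len(q), q[:,1].max() if len(q) else None)
E
```

```text
8.947207809517154 [-0.18331535 -0.01735355 -1.13824216] [ 651.80980295 -215.95060857  252.88258635] [3.12938997 0.00733963 1.33593309] [ 0.69  0.75 -0.81  1.35  0.56  1.26 -0.39]
dev edge [[493.0, 181.0, 3.0], [589.0, 182.0, 3.0], [676.0, 180.0, 3.0]]
20 680 239.9486369580617
60 769 188.9032917473964
100 987 186.84369861462014
150 955 187.18925070774478
200 1186 186.9122659321323
```

View pics/w29.png

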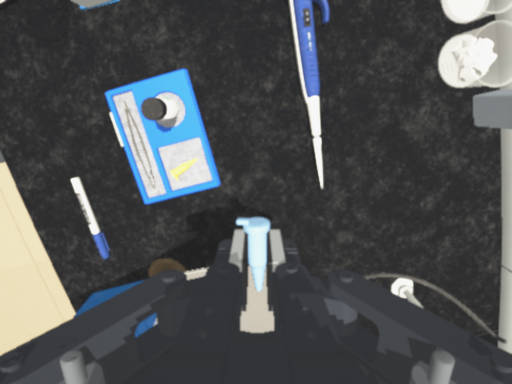

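Blue tube held. Device edge lies at y≈187, so there is room for yaw 0.4 over the orange pocket (545,278).

Request:
step_arm([
  [[0,-6,25,0,0,0,-0.094],[0,-8,37,0,0,0,-0.094],[0,-8,37,0,0,0,-0.094],[0,-8,37,0,0,0,-0.094],[0,-8,37,0,0,0,-0.094],[0,-8,37,0,0,0,-0.094],[0,-8,37,0,0,0,-0.094],[0,-8,37,0,0,0,-0.094],[0,-8,37,0,0,0,-0.094],[0,-8,37,0,0,0,-0.094]],
])

```text
clock: 37.98
eef_pos: [570.4, 142.9, 247.3]
tool_rot: [3.137, 0.009, 0.391]
force: [0.4, -0.6, -0.2]
width: 8.6
```

Request:
step_arm([
  [[0,-8,37,0,0,0,0],[0,-8,37,0,0,0,0],[0,-8,37,0,0,0,0],[0,-4,25,0,0,0,0],[0,0,0,0,0,0,0],[0,0,0,0,0,0,0]],
])

```text
clock: 38.48
eef_pos: [542.3, 279.3, 247.3]
tool_rot: [3.137, 0.009, 0.4]
force: [1.4, -0.7, 0.6]
width: 9.2
```

```bash
python3 - <<'E'
from h import *
snap("wrist","w30"); im,d,c=load("w30"); st=ctrl.read_state(); print(st['width'],st['force'],st['eef_pos'],st['tool_rot'],st['qpos'].round(2))
E
```

```text
8.855196138938949 [-0.20560293 -0.99349415 -0.17319151] [543.29747417 277.16329765 247.19421092] [3.135849   0.00946757 0.39697552] [-0.16  0.6  -0.59  1.57  0.36  1.1  -2.02]
```

View pics/w30.png

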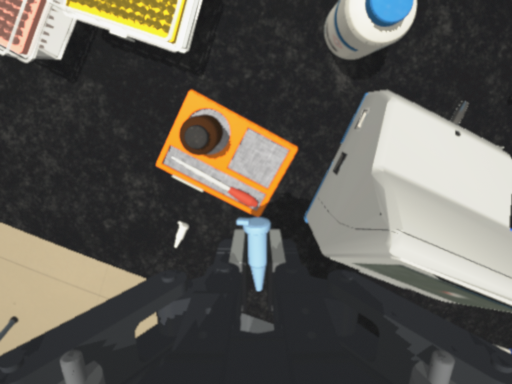

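Request:
step_arm([
  [[0,1,0.5,-25,0,0,0],[0,1,0,-35,0,0,0],[0,0.5,0,-38,0,0,0],[0,0,0,-38,0,0,0],[0,0,0,-38,0,0,0],[0,0,0,-30,0,0,0],[0,0,0,-15,0,0,0],[0,0,0,0,0,0,0],[0,0,0,0,0,0,0]],
])

```text
clock: 39.28
eef_pos: [546.4, 276.1, 28.4]
tool_rot: [3.136, 0.01, 0.394]
force: [0.2, 0.4, 0.9]
width: 8.3
```

```bash
python3 - <<'E'
from h import *
snap("wrist","w31"); im,d,c=load("w31"); st=ctrl.read_state(); print(st['width'],st['force'],st['eef_pos'],st['tool_rot'],st['qpos'].round(2))
E
```

```text
8.71264984840134 [-0.21714037  0.4628234  -0.03799157] [547.24887312 277.16464775  29.66338862] [3.13650657 0.00699041 0.39414999] [-0.25  0.86 -0.45  1.74  0.55  0.68 -2.18]
```

View pics/w31.png

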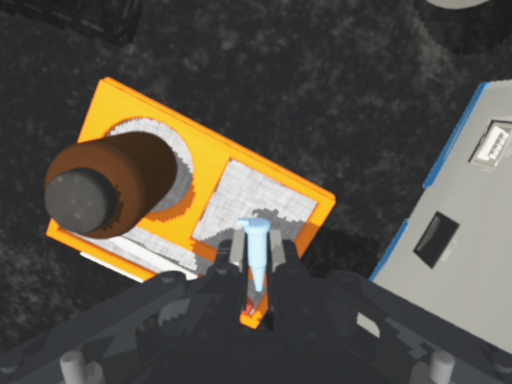

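Request:
step_arm([
  [[0,0,1,-16,0,0,0],[0,0,0,-14,0,0,0],[0,0,0,-7,0,0,0],[0,0,0,-3,0,0,0],[0,0,0,-2,0,0,0],[0,0,0,0,0,0,0],[0,0,0,0,0,0,0]],
])

```text
clock: 39.92
eef_pos: [546.6, 279.5, -12.4]
tool_rot: [3.137, 0.007, 0.396]
force: [-0.2, -0.2, 0.6]
width: 8.6
```

Request:
step_arm([
  [[0,0,0,-1,0,0,0],[0,0,0,-1,0,0,0],[0,0,0,0,0,0,0],[0,0,0,0,0,0,0]],
])

```text
clock: 40.25
eef_pos: [546.7, 279.5, -14.1]
tool_rot: [3.137, 0.006, 0.396]
force: [-0.8, -0.2, 5.1]
width: 8.8
```

Request:
step_arm([
  [[0.2,0,0,0,0,0,0],[0.25,0,0,0,0,0,0],[0.25,0,0,3,0,0,0],[0.25,0,0,10,0,0,0],[0.3,0,0,25,0,0,0],[0.3,0,0,35,0,0,0],[0.5,0,0,40,0,0,0],[0.5,-10,0,40,0,0,0],[0.5,-20,0,40,0,0,0],[0.5,-20,0,40,0,0,0]],
])

```text
clock: 41.08
eef_pos: [498.1, 279.5, 214.8]
tool_rot: [3.138, 0.007, 0.396]
force: [-0.0, -0.8, -0.0]
width: 42.7
```

```bash
python3 - <<'E'
from h import *
snap("wrist","w32"); im,d,c=load("w32"); st=ctrl.read_state(); print(st['width'],st['force'],st['eef_pos'])
cv2.imwrite("pics/w32b.png",cv2.resize(im[:,:,::-1],(800,600),interpolation=cv2.INTER_CUBIC))
E
```

```text
42.67962215220008 [-2.52870896  0.6495329   4.939806  ] [496.5763987  283.21167151 222.13487982]
```

View pics/w32b.png

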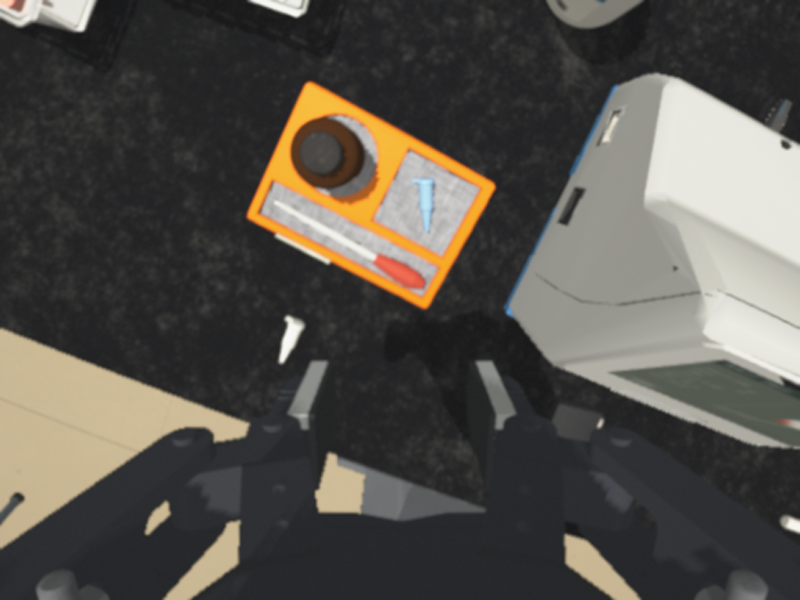

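The orange kit is complete: bottle (330,155), blue tube (426,205), dropper in its slot, white tube untouched. A final look from the top and scene cameras.

```bash
python3 - <<'E'
from h import *
snap("scene","s99"); im,d,c=load("s99"); cv2.imwrite("pics/s99b.png",cv2.resize(im[120:320,150:417,::-1],(800,600),interpolation=cv2.INTER_CUBIC))
im,d,c=load("w29"); crop(im[:,:],150,90,360,330,"c29")
E
```

```text
c29 px/pixel 3.896103896103896 origin 96.0 57.6
```

View pics/s99b.png

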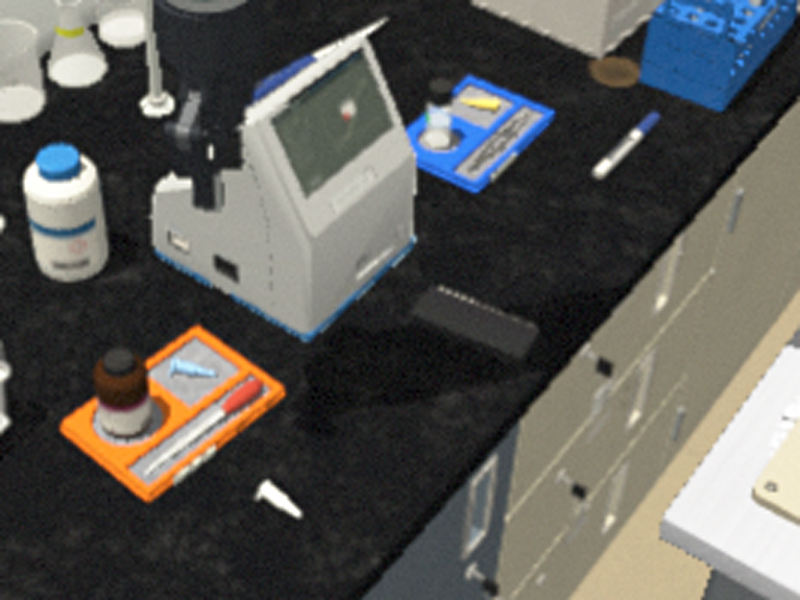

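View pics/c29.png

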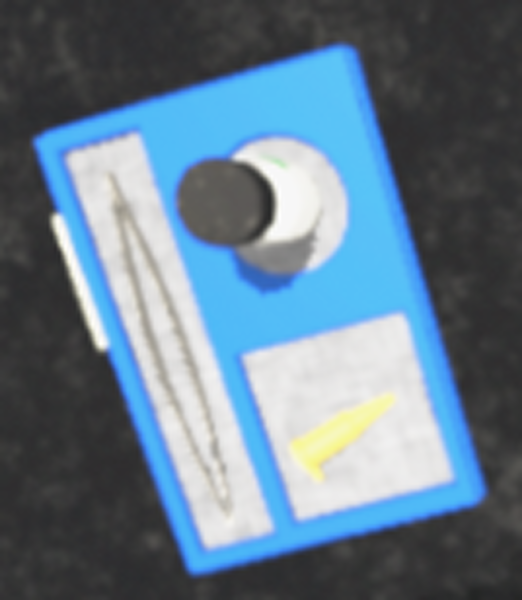

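The blue tray holds the vial upright, the tweezers inside the slot and the yellow tube in its pocket. In the orange tray everything is in place. The robot is clear of everything.

```bash
python3 -c "
from cell import ctrl
print(ctrl.read_state()['clock'],ctrl.finish_job())"
```

```text
the job is handed in; nothing more can be done
41.1833 None
```

Both kits are made up and the job was handed in at 41.2 s of robot time. I placed the pieces in the order you gave: vial, yellow microtube and tweezers in the blue tray, then dye bottle and light blue microtube in the orange tray.

- **Last checks:** The final pictures show the vial and bottle upright in their wells, both tubes in their pockets and the tweezers wholly inside the slot. The dropper is in its slot, and the white tube and marker are where they started. The gripper was raised clear. The highest wrist force I read was about 18 N, against the 120 N limit. The reports come only at the end of each move, so brief peaks between them are not covered.
- **What disagreed:** `ctrl.finger_overhang` gave the fingertips 8 mm ahead of the TCP. The wrist depth showed them about 23 mm behind it when shut and 35 mm when open. Because of this:
    - The vial was held only by the top of its cap.
    - My first grasp of the yellow tube closed above it without moving it.
    - I worked from the measured offset after that.
- **Smaller differences:** The width reading ran about 2–3 mm under the stated sizes. Going down for the vial, the arm stopped at a TCP height of 42 mm instead of 26 mm, close to a wrist joint limit.

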